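Hang the desk caddy on its twin-pin cradle and fill it

TASK

Hang the grey desk caddy on the cradle so that the two pins come up through the wide parts of the keyholes in its two ears, and let go of it there. Then push it straight away from the robot until it stops, so that both pins are locked at the ends of their slots, and after that put the glue stick and the charger brick into the caddy. Leave the mug and the roll of tape where they are.

Things in the scene. Friction and masses are not known exactly. Their poses are not given: they have to be found in the camera images.
- caddy: Loose grey plastic tray, about 0.5 kg; origin at the centre of its underside, z up, x away from the robot when hung, y left. Box 116 (x) x 176 (y) x 60 mm high, walls and floor 4 mm. A 12 mm divider at y = 0 makes two compartments, each 108 mm in x and from 6 to 84 mm off y = 0. On each y side a flat ear, x = -26 to 30, z = 50 to 56 mm, reaches out to y = +-150 mm.
- caddy_tab (a point): Grip tab of the caddy, to carry it by: the divider's raised middle, 12 mm thick across y, 50 mm long in x (-25 to 25), its top 92 mm above the caddy's underside and 32 mm above its rim. This point: 78 mm straight above the caddy's origin. Axes as the caddy's.
- caddy_keyhole (a point): Keyhole in the left (+y) ear; this point is the centre of its wide part, at the ear's underside (caddy x = 8, y = 124, z = 50 mm). Wide part 18 x 18 mm square; from it a slot 10.4 mm wide runs towards -x, ending 19.5 mm from this point. The right ear has the same keyhole at y = -124 mm. Axes as the caddy's.
- stand: Fixed cradle; origin at the centre of its underside on the desk, z up, x away from the robot (turned up to 0.15 rad), y left. Dark base plate 110 x 304 x 10 mm; two plywood posts 64 (x) x 46 (y) mm centred at y = +-127 mm, 112 mm high, open between. Hung, the caddy's origin is 70 mm above this one, at x = -8 mm when just set over the pins and +8 mm when home (hard stop, slides with a few N).
- stand_deck (a point): Point midway between the posts, 120 mm above the stand's origin, axes as the stand's: the level of the tops of the two fixed metal plates on the posts (64 x 34 x 8 mm), one upright pin in the middle of each. Pins at x = 0, 248 mm apart along y, but both shifted together by -9 to +9 mm along y (at y = +-124 mm plus this shift); the shift is not reported: find it by touch or sight.
- pin_shape (a point): Same point as stand_deck; it tells the shape of both pins, which are alike and fixed: upright steel, a neck 7 mm in diameter and 10 mm high, on it a round head 15 mm in diameter and 6 mm thick with a 1 mm chamfer at its top edge; so the head's top is 16 mm above the plate. The ears lie under the heads, on the plates, when the caddy is hung.
- glue_stick: Loose glue stick standing upright, 28 mm diameter, 86 mm tall, 35 g; origin at the centre of its foot.
- charger_brick: Loose black power brick lying flat, 44 (x) x 62 (y) x 28 mm high, 120 g; origin at the centre of its underside.
- mug: Loose white mug, 92 mm diameter, 127 mm with its handle, 95 mm tall; a bystander near the front of the desk, not to be moved. Origin at the centre of its foot.
- clear_tape: Loose roll of tape lying flat, 96 mm diameter, 48 mm high; a bystander, not to be moved. Origin at the centre of its underside.
There are look-alikes about, which are no part of the job. There is more than one size of the charger_brick; the job needs the largest.

How it is judged:
On the way, in this order (a step that is already met when the one before it is completed fails the run):
1. the caddy rests on the cradle with both pins up through the wide openings, released and not yet pushed home (x of caddy in the frame of stand between -0.013 and -0.002 m and y of caddy in the frame of stand between -0.0125 and 0.0125 m and z of caddy in the frame of stand between 0.0665 and 0.0735 m and angle between caddy's own z axis and vertical below 0.06 rad and angle between the x axis of caddy and the x axis of stand, either way round below 0.06 rad and contact force between the fingers and caddy below 0.2 N), for 0.2 s.
2. the caddy is pushed home, both pins at the ends of their slots (x of caddy in the frame of stand between 0.005 and 0.012 m and y of caddy in the frame of stand between -0.0125 and 0.0125 m and z of caddy in the frame of stand between 0.0665 and 0.0735 m and angle between caddy's own z axis and vertical below 0.06 rad and angle between the x axis of caddy and the x axis of stand, either way round below 0.06 rad), for 0.2 s.
3. glue stick and charger brick are in the caddy (all of step 2 and x of glue_stick in the frame of caddy between -0.056 and 0.056 m and y of glue_stick in the frame of caddy between -0.086 and 0.086 m and z of glue_stick in the frame of caddy between 0 and 0.06 m and x of charger_brick in the frame of caddy between -0.056 and 0.056 m and y of charger_brick in the frame of caddy between -0.086 and 0.086 m and z of charger_brick in the frame of caddy between 0 and 0.06 m), for 0.2 s.
At the end, for the whole second after the job is handed in: The caddy hangs level (within 0.06 rad) and square (within 0.06 rad) with its ears on the cradle's plates (height within 3.5 mm), pushed home to within 3 mm, the glue stick and the charger brick lie or stand inside it in any compartment, and everything is released and at rest (all of step 3 and contact force between the fingers and caddy below 0.2 N and linear speed of caddy below 0.02 m/s and linear speed of each of glue_stick, charger_brick below 0.03 m/s); the robot touches nothing.
It fails at once if the mug is moved by more than 30 mm (distance of mug from where it was at the start of the episode above 0.03 m).
It fails at once if the roll of tape is moved by more than 30 mm (distance of clear_tape from where it was at the start of the episode above 0.03 m).
It also fails if it takes over 72 s, if anything falls off the work surface, if the arm or the gripper's body presses on something with over 40 N, if the wrist force passes 120 N, or if a joint passes its speed limit or range.

ROBOT

A 6-joint arm with a two-finger parallel gripper is mounted at the origin on a cart in front of the work surface, level with it; the furniture and walls round the work are solid. World frame = base frame: x ahead of the robot, y to its left, z up, the work surface at z = 0. Lengths are in m, angles in rad, forces in N, time in s.
With the tool pointing down it reaches from about 0.425 to 0.95 m from the base axis. Payload 3.5 kg.
Tool frame: the origin (TCP) lies between the finger pads; the fingertips stand 22 mm ahead of it and the grasp point (between the pads) lies 3 mm ahead of it (ctrl.nose_length is the z of the fingertips in the tool frame, in m); z points along the fingers, y is the line along which they close (so a half turn about z gives the same grasp; the last joint's range is limited). The gripper opens to 85 mm and grips with 20 to 120 N. Pads are 22 mm wide; open, the fingers measure 114 mm over their backs; the gripper's body (76 mm by 85 mm) begins 54 mm behind the grasp point. The pads swing forward as they close: fully open they stand 13 mm farther back than shut.
Start: joints at [-0.15, 0.286, 1.577, -0, 1.279, -0.15], TCP at [0.675, 0, 0.253] pointing down, gripper open.
Joint ranges: [-2.77, 2.77], [-0.9, 2.22], [0.21, 2.48], [-1.53, 4.67], [0.24, 2.81], [-2.84, 2.84]. Speed limits (rad/s): [2.79, 2.79, 3.14, 3.14, 3.14, 3.14].

INTERFACE

Orientations are given as a unit quaternion [x, y, z, w].
In Python, from plant import ctrl gives the robot as it stands. The module is installed in compiled form; this text tells all that it offers.
- The arm moves only by the tool send_rows, never from a script. Its argument "rows" is text: rows parted by semicolons, each of 7 numbers parted by spaces: the turn, a rotation vector about the tool's x, y, z in normalised numbers (1 is 360 degrees), then the shift along the tool's x, y, z in normalised numbers (1 is 800 mm), then the opening, from -1 (shut) to 1 (fully open). A call has 1 to 8 rows; each row is the pose to reach, as a shift and turn from the pose commanded when the call began, along the tool's axes at that moment; what a row does not reach only later rows make up. A row lasts 1/8 s, in which the tool goes at most 62.5 mm and 10.7 degrees, less where a joint would pass 70% of its speed; a pose out of reach is approached as far as the arm can. Shift and turn numbers lie between -1 and 1, and a call with a number outside is refused. A call with a gripper value outside its range is refused whole. The fingers move at their own pace and stop on an object; "grip_force" is the grip in N (left out, the last holds). Time passes only in rows, so rows that repeat a pose let the fingers close. It gives the time, the measured TCP pose, the force, the opening and the grip force at its end, in the units of the state.
- ctrl.get_state(): the state, without advancing time (a new reading comes with each control period).
- ctrl.read_camera(name): name is "scene" or "side" or "wrist"; returns a dict with "color" (384x512x3 uint8, red, green, blue), "fx", "fy", "cx", "cy" (pixels), "extrinsics" (4x4, takes a point from world to camera coordinates). Camera axes: x right, y down, z forward; pixel columns grow to the right and rows downward; lengths in m; the calibration is good to about 2 mm. A picture is of the moment at which its call begins. There is no depth.
- ctrl.sign_off(): hands the job in; it is judged then, once.
Trained networks look in a picture, given as the dict that the camera call returned (one of the last four; its "shot" number tells which), for a name from the list of things; names that differ only in an ending like _2 or _b are one class to them, and where a whole thing is asked for, a point or a joint stands for the part that bears it (a point fixed in the world has none). Each returns a list of dicts, best first, with "p" (0 to 1); they miss things now and then, are a little off and sometimes report something else, mostly with a low value. They report only what shows in the picture. A call takes as long as a camera call. They do not tell look-alikes from the thing itself.
- ctrl.look_for(picture, target): "position" ([x, y, z] in m, in the coordinates of the camera as it stood for that picture, good to about 4 mm: the middle of the surface that is visible of it).
The state is a dict: "time": time; "qpos": joint angles; "dq": joint speeds; "joint_efforts": joint torques, N m; "eef_pos": TCP position; "tcp_rot": TCP orientation; "contact_force": force on the tool from outside, world axes, zero at the start; "wrist_torque": the same for the moment, N m; "opening": opening from 0.0 (shut) to 1.0 (fully open); "finger_force": force on a finger pad.
Only numpy, scipy, OpenCV 4.12 (cv2) and the standard library are available. Lean on these libraries where they do the work, as an engineer would, in place of code of your own. Each camera call takes 0.05 s, during which the arm holds its last target. There are 200 camera calls.

## Working session

There is one attempt and no reset: what is moved stays moved. The work goes in short steps, Python scripts to look and compute and a tool call to move; the robot and the scene stay as the last step left them, time stands still between calls to the robot, and variables do not carry over. Pictures are saved under pics/ and viewed, at most 10 in all, crops included, and the job is handed in when it is done.

Besides the shell and the picture viewer there is one more tool, called after "Emit:" in YAML: its name, and indented under it one key for each argument. send_rows: Moves the arm, as the interface text tells. Its arguments: {"type":"object","properties":{"rows":{"type":"string"},"grip_force":{"type":"number"}},"required":["rows"]}

```bash
mkdir -p pics; cat > h.py <<'E'
import numpy as np, cv2
from scipy.spatial.transform import Rotation as R
from plant import ctrl
def cam(n): return ctrl.read_camera(n)
def save(p,f,s=1): cv2.imwrite(f,cv2.cvtColor(p["color"],cv2.COLOR_RGB2BGR))
def w(p,c):
    E=np.array(p["extrinsics"]); return E[:3,:3].T@(np.array(c)-E[:3,3])
def pix(p,X):
    E=np.array(p["extrinsics"]); c=E[:3,:3]@np.array(X)+E[:3,3]; return np.array([p["fx"]*c[0]/c[2]+p["cx"],p["fy"]*c[1]/c[2]+p["cy"]])
def ray(p,u,v):
    E=np.array(p["extrinsics"]); d=E[:3,:3].T@np.array([(u-p["cx"])/p["fx"],(v-p["cy"])/p["fy"],1]); return -E[:3,:3].T@E[:3,3],d
def onz(p,u,v,z):
    o,d=ray(p,u,v); return o+d*(z-o[2])/d[2]
E
python3 - <<'E'
from h import *
s=ctrl.get_state(); print(s)
for n in ["scene","side"]:
    p=cam(n); save(p,f"pics/{n}0.png")
    o,_=ray(p,0,0); print(n,o.round(3))
    for t in ["caddy","caddy_tab","caddy_keyhole","stand","stand_deck","glue_stick","charger_brick","mug","clear_tape"]:
        for r in ctrl.look_for(p,t)[:4]: print(t,round(r["p"],2),w(p,r["position"]).round(3),pix(p,w(p,r["position"])).round())
a=cv2.imread("pics/scene0.png");b=cv2.imread("pics/side0.png")
E
```

```text
{'time': 0.0, 'qpos': array([-1.50004336e-01,  2.87203358e-01,  1.57816932e+00,  1.61593929e-05,
        1.27858243e+00, -1.50008587e-01]), 'dq': array([-2.09747763e-03, -9.52300940e-04, -7.97525210e-04,  8.04615132e-05,
        5.19882732e-04, -1.64433111e-03]), 'joint_efforts': array([-1.79628755e-04, -4.05981302e+01, -2.92628127e+01, -1.54224781e-04,
        5.81841552e-03,  3.74769741e-06]), 'eef_pos': array([6.74402243e-01, 1.20568172e-04, 2.51926131e-01]), 'tcp_rot': array([ 7.07106437e-01,  7.07106138e-01, -6.94825325e-04, -9.55288983e-04]), 'contact_force': array([0.34759874, 1.03797441, 0.16644614]), 'wrist_torque': array([ 0.03770912, -0.03421702,  0.03293363]), 'finger_force': 0.0, 'opening': 1.001215438238938}
scene [-0.006  0.926  0.821]
caddy 0.65 [0.441 0.328 0.042] [233. 256.]
caddy_tab 0.66 [0.446 0.327 0.046] [232. 254.]
caddy_keyhole 0.97 [0.448 0.326 0.047] [232. 254.]
caddy_keyhole 0.2 [ 0.393 -0.052  0.066] [301. 188.]
stand 0.68 [ 0.61  -0.08   0.019] [254. 180.]
stand_deck 0.79 [ 0.613 -0.084  0.018] [253. 179.]
charger_brick 0.66 [ 0.446 -0.332  0.028] [316. 159.]
mug 0.86 [ 0.392 -0.053  0.065] [301. 189.]
clear_tape 0.85 [0.405 0.098 0.029] [279. 219.]
clear_tape 0.51 [ 0.61  -0.084  0.016] [254. 180.]
side [ 0.075 -0.999  0.609]
caddy 0.95 [0.44  0.319 0.048] [211. 183.]
caddy_tab 0.8 [0.439 0.316 0.047] [211. 184.]
caddy_tab 0.62 [0.389 0.1   0.032] [216. 216.]
caddy_keyhole 0.94 [0.437 0.314 0.049] [211. 184.]
caddy_keyhole 0.25 [ 0.613 -0.111  0.023] [317. 236.]
stand_deck 0.93 [ 0.619 -0.108  0.024] [318. 235.]
charger_brick 0.92 [ 0.444 -0.368  0.034] [308. 303.]
charger_brick 0.7 [ 0.479 -0.197  0.019] [287. 264.]
charger_brick 0.5 [ 0.428 -0.257  0.018] [279. 282.]
mug 0.69 [ 0.387 -0.099  0.067] [238. 237.]
clear_tape 0.66 [0.39  0.101 0.033] [216. 216.]
```

View pics/scene0.png

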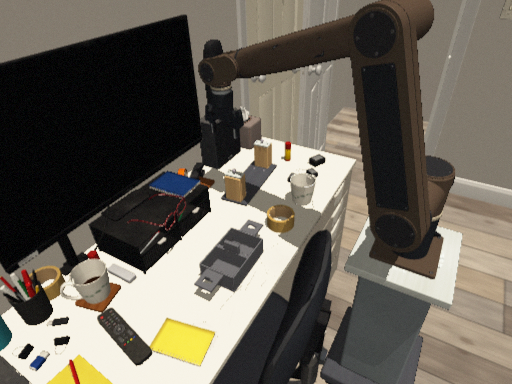

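View pics/side0.png

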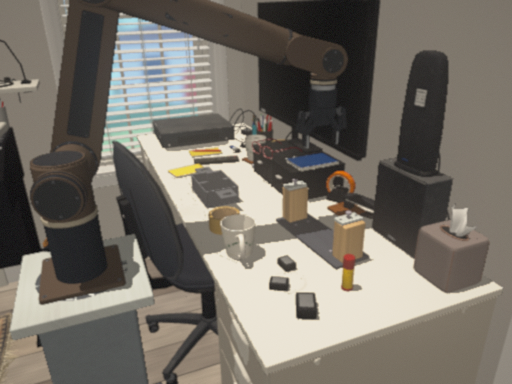

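The scene picture shows the caddy at (232,255), the cradle posts at (263,155) and (234,187), the glue stick at (288,150), the mug at (302,188) and the tape at (280,218). The side picture shows the large brick at (306,304), smaller bricks at (279,283) and (287,263), and the glue stick at (348,272).

```bash
python3 - <<'E'
from h import *
p=cam("wrist"); save(p,"pics/w0.png"); o,_=ray(p,0,0)
print(o.round(3),p["fx"],p["cx"],p["cy"]); 
for uv in [(256,192),(0,0),(511,0),(0,383),(511,383)]: print(uv,onz(p,*uv,0).round(3))
for t in ["stand","stand_deck","pin_shape","glue_stick","charger_brick"]:
    for r in ctrl.look_for(p,t)[:4]: print(t,round(r["p"],2),w(p,r["position"]).round(3))
A=cam("scene");B=cam("side")
def tri(a,b):
    o1,d1=ray(A,*a);o2,d2=ray(B,*b); M=np.stack([d1,-d2],1); t=np.linalg.lstsq(M,o2-o1,rcond=None)[0]
    return ((o1+d1*t[0]+o2+d2*t[1])/2).round(3), np.linalg.norm(o1+d1*t[0]-o2-d2*t[1]).round(3)
print("glue top",tri((288,142),(349,258)),"foot",tri((288,160),(347,289)))
print("brick",tri((317,160),(306,302)))
E
```

```text
[0.675 0.073 0.373] 308.0633542837102 260.50255919109026 188.49008398059473
(256, 192) [ 0.67  -0.041  0.   ]
(0, 0) [0.396 0.173 0.   ]
(511, 0) [0.943 0.174 0.   ]
(0, 383) [ 0.272 -0.352  0.   ]
(511, 383) [ 1.064 -0.351  0.   ]
stand 0.84 [ 0.639 -0.083  0.009]
stand 0.52 [ 0.424 -0.069  0.055]
stand_deck 0.84 [ 0.637 -0.088  0.009]
pin_shape 0.93 [ 0.639 -0.084  0.007]
charger_brick 0.64 [ 0.468 -0.16   0.01 ]
glue top (array([ 0.573, -0.321,  0.084]), np.float64(0.001)) foot (array([ 0.573, -0.32 , -0.004]), np.float64(0.006))
brick (array([ 0.448, -0.347,  0.017]), np.float64(0.008))
```

View pics/w0.png

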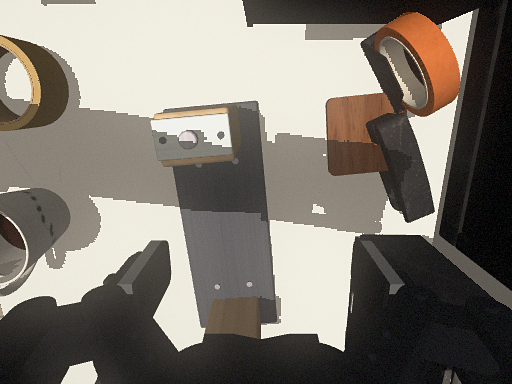

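The wrist picture shows the base plate from (172,108) to (277,322), the left post's metal plate around (195,137) with the pin head at (188,139). The tape is at the upper left and the mug at the lower left.

```bash
python3 - <<'E'
from h import *
im=cv2.imread("pics/w0.png"); p=cam("wrist")
hsv=cv2.cvtColor(im,cv2.COLOR_BGR2GRAY)
# base plate right edge/left edge: print row transitions
for v in range(190,300,20):
    r=hsv[v].astype(int); g=np.abs(np.diff(cv2.GaussianBlur(hsv[v:v+1],(5,1),0)[0].astype(int)))
    print(v,[ (u,g[u]) for u in range(165,300) if g[u]>7 and g[u]==g[max(0,u-3):u+4].max()])
for n,uv,z in [("BL far",(172,108),.01),("BR",(258,101),.01),("fR",(277,322),.01),("fL",(202,328),.01),("P1",(152,118),.12),("P2",(232,108),.12),("P3",(238,160),.12),("P4",(160,167),.12),("pin",(188,139),.136)]: print(n,onz(p,*uv,z).round(4))
c=im[90:190,130:280]; cv2.imwrite("pics/c1.png",cv2.resize(c,None,fx=5,fy=5,interpolation=cv2.INTER_CUBIC))
E
```

```text
190 [(176, np.int64(22)), (265, np.int64(25))]
210 [(179, np.int64(47)), (190, np.int64(16)), (267, np.int64(24))]
230 [(183, np.int64(45)), (269, np.int64(55))]
250 [(168, np.int64(61)), (186, np.int64(42)), (271, np.int64(52))]
270 [(170, np.int64(62)), (190, np.int64(45)), (272, np.int64(57))]
290 [(165, np.int64(62)), (193, np.int64(43)), (274, np.int64(56))]
BL far [0.5744 0.0621 0.01  ]
BR [0.6725 0.0698 0.01  ]
fR [ 0.6989 -0.2297  0.01  ]
fL [ 0.5927 -0.24    0.01  ]
P1 [0.5883 0.0577 0.12  ]
P2 [0.6527 0.0655 0.12  ]
P3 [0.6567 0.0236 0.12  ]
P4 [0.5911 0.0175 0.12  ]
pin [0.6198 0.043  0.136 ]
```

View pics/c1.png

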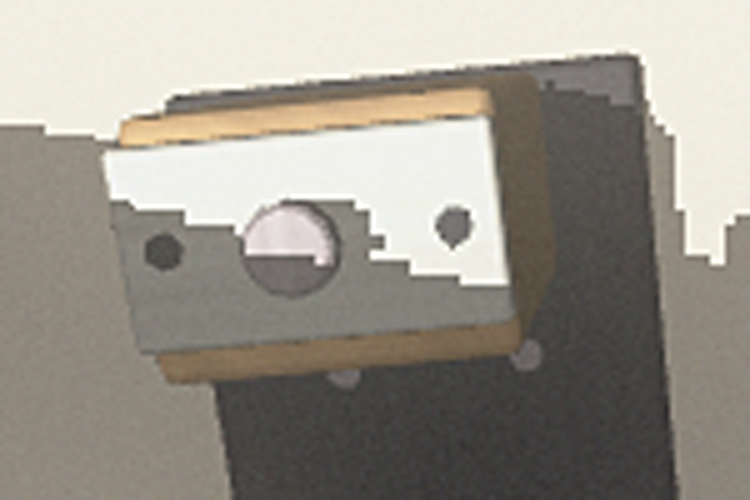

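Units first: shifts go in shares of 800 mm and turns go in shares of 360 degrees. So 310 mm is 0.3875, 290 mm is 0.3625.

Emit:
send_rows:
  rows: "0 0 0 0.05 -0.0375 -0.025 1;0 0 0 0.1125 -0.0813 -0.05 1;0 0 0 0.175 -0.125 -0.075 1;0 0 0 0.2375 -0.1688 -0.1 1;0 0 0 0.3 -0.2125 -0.125 1;0 0 0 0.3625 -0.2625 -0.1375 1;0 0 0 0.3875 -0.2938 -0.1375 1;0 0 0 0.3875 -0.2938 -0.1375 1"

```text
time: 2.45
eef_pos: [0.4382, 0.3118, 0.3642]
tcp_rot: [0.706, 0.709, 0.001, 0.0]
contact_force: [1.0, 0.6, 0.4]
opening: 1.002
finger_force: 0.0
```

The crop shows the left metal plate with corners at full-frame (150.6,120.4), (228,113.6), (232.4,147) and (158,160.4), and the pin head centred near (188,139.8).

```bash
python3 - <<'E'
from h import *
p=cam("wrist"); save(p,"pics/w1.png"); o,_=ray(p,0,0); print(o.round(3))
for t in ["caddy","caddy_tab","caddy_keyhole"]:
    for r in ctrl.look_for(p,t)[:4]: print(t,round(r["p"],2),w(p,r["position"]).round(3),pix(p,w(p,r["position"])).round())
# stand from w0 : same intrinsics, earlier extrinsics = camera rigid on tool, reuse shift
import pickle; q=dict(p); E=np.array(p["extrinsics"]).copy()
q["extrinsics"]=None
s=ctrl.get_state(); print(s["eef_pos"],R.from_quat(s["tcp_rot"]).as_matrix().round(3))
Rt=R.from_quat(s["tcp_rot"]).as_matrix(); C=E[:3,:3]@Rt; t=E[:3,:3]@s["eef_pos"]+E[:3,3]; print("tool->cam",C.round(4),t.round(4))
np.savez("tc.npz",C=C,t=t)
R0=R.from_quat([7.07106437e-01,7.07106138e-01,-6.94825325e-04,-9.55288983e-04]).as_matrix(); e0=np.array([6.74402243e-01,1.20568172e-04,2.51926131e-01])
E0=np.eye(4);E0[:3,:3]=C@R0.T;E0[:3,3]=t-E0[:3,:3]@e0; q["extrinsics"]=E0
for n,uv,z in [("P1",(150.6,120.4),.12),("P2",(228,113.6),.12),("P3",(232.4,147),.12),("P4",(158,160.4),.12),("pin",(188.2,139.7),.136)]: print(n,onz(q,*uv,z).round(4))
l=np.array([onz(q,u+.5,v,.01) for u,v in [(183,230),(186,250),(190,270),(193,290)]]);r=np.array([onz(q,u+.5,v,.01) for u,v in [(269,230),(271,250),(272,270),(274,290)]])
for a in (l,r): print(a.round(4), np.polyfit(a[:,1],a[:,0],1))
E
```

```text
[0.438 0.385 0.484]
caddy 0.95 [0.449 0.334 0.02 ] [267. 134.]
caddy_tab 0.62 [0.449 0.33  0.018] [267. 136.]
caddy_keyhole 0.77 [0.449 0.333 0.02 ] [267. 134.]
[0.4406729  0.30929787 0.36303741] [[ 0.001  1.    -0.   ]
 [ 1.    -0.001 -0.   ]
 [-0.    -0.    -1.   ]]
tool->cam [[ 0.0066  1.     -0.0013]
 [-0.9596  0.0059 -0.2813]
 [-0.2813  0.0031  0.9596]] [0.002  0.0386 0.1375]
P1 [0.5835 0.0581 0.12  ]
P2 [0.6459 0.0639 0.12  ]
P3 [0.6489 0.0371 0.12  ]
P4 [0.5866 0.0255 0.12  ]
pin [0.6166 0.0449 0.136 ]
[[ 0.5743 -0.0865  0.01  ]
 [ 0.5764 -0.1148  0.01  ]
 [ 0.5799 -0.1442  0.01  ]
 [ 0.5823 -0.1749  0.01  ]] [-0.09305018  0.56610758]
[[ 0.6843 -0.0857  0.01  ]
 [ 0.6873 -0.114   0.01  ]
 [ 0.6891 -0.1435  0.01  ]
 [ 0.6924 -0.1741  0.01  ]] [-0.08867322  0.67678511]
```

View pics/w1.png

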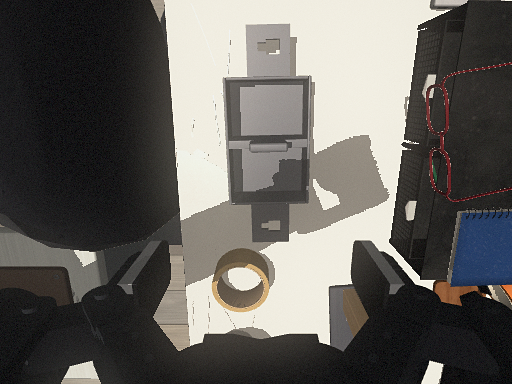

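The wrist picture shows the caddy with its rim corners near (224,78), (311,76), (311,203) and (230,204), and the tab at (268,147). The keyholes are at (270,46) and (270,226) with slots to the left, so the caddy is already at about zero yaw. I'll measure the pins from close up, then the caddy.

To row units: -390 mm is -0.4875, -360 mm is -0.45, -84.8 degrees is -0.2356.

Emit:
send_rows:
  rows: "0 0 -0.0294 -0.05 0.025 0 1;0 0 -0.0589 -0.1188 0.0563 0 1;0 0 -0.0883 -0.1875 0.0938 0 1;0 0 -0.1178 -0.2563 0.1313 0 1;0 0 -0.1472 -0.325 0.1625 0 1;0 0 -0.1767 -0.3875 0.1875 0.0125 1;0 0 -0.2061 -0.45 0.2188 0.075 1;0 0 -0.2356 -0.4875 0.2388 0.125 1"

```text
time: 3.65
eef_pos: [0.6288, -0.0776, 0.2707]
tcp_rot: [0.066, 0.998, -0.0, 0.001]
contact_force: [0.9, 0.1, 1.0]
opening: 1.0
finger_force: 0.0
```

To row units: 52 mm is 0.065, 30 mm is 0.0375, -10.4 degrees is -0.0289.

Emit:
send_rows:
  rows: "0 0 -0.0289 0 0 0.0375 1;0 0 -0.0289 0 0 0.065 1;0 0 -0.0289 0 0 0.065 1;0 0 -0.0289 0 0 0.065 1"

```text
time: 4.15
eef_pos: [0.6282, -0.0745, 0.2199]
tcp_rot: [-0.023, 1.0, -0.0, 0.001]
contact_force: [0.5, 0.4, 1.4]
opening: 1.0
finger_force: 0.0
```

```bash
cat >> h.py <<'E'
def tool(p):  # static arm: tool->cam from fresh picture
    s=ctrl.get_state(); return R.from_quat(s["tcp_rot"]).as_matrix(),np.array(s["eef_pos"])
E
python3 - <<'E'
from h import *
p=cam("wrist"); save(p,"pics/w2.png"); Rt,e=tool(p); E=np.array(p["extrinsics"]); print(ctrl.get_state()["time"],e.round(4),Rt.round(3))
C=E[:3,:3]@Rt; t=E[:3,:3]@e+E[:3,3]; print(C.round(4),t.round(4)); np.savez("tc.npz",C=C,t=t)
np.savez("w2.npz",E=E,K=[p[k] for k in("fx","fy","cx","cy")],Rt=Rt,e=e)
E
```

```text
4.2 [ 0.6284 -0.0743  0.2206] [[-0.999 -0.046  0.002]
 [-0.046  0.999 -0.001]
 [-0.002 -0.001 -1.   ]]
[[ 5.000e-04  1.000e+00 -1.900e-03]
 [-9.591e-01 -0.000e+00 -2.830e-01]
 [-2.830e-01  2.000e-03  9.591e-01]] [-0.0011  0.0352  0.1348]
```

View pics/w2.png

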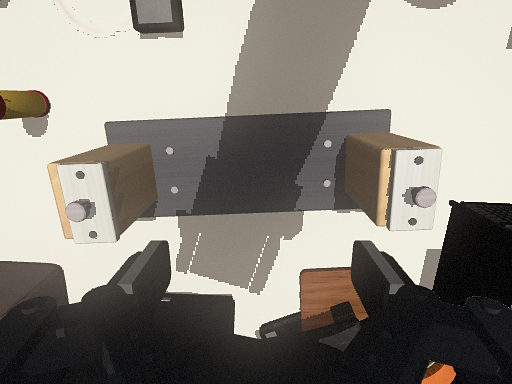

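The wrist picture shows both pins: left (+y) head at (424,197), right head at (76,211), with the base plate between (107,122) and (390,212). The glue stick is at (20,104).

```bash
python3 - <<'E'
from h import *
im=cv2.imread("pics/w2.png"); 
for (u0,v0) in [(424,197),(76,211)]:
    c=im[v0-20:v0+20,u0-22:u0+22]; hsv=cv2.cvtColor(c,cv2.COLOR_BGR2HSV).astype(int)
    d=c.astype(int); m=((d[:,:,2]-d[:,:,1]>6)&(d[:,:,0]-d[:,:,1]>1)).astype(np.uint8)
    n,l,st,_=cv2.connectedComponentsWithStats(m,connectivity=4); k=1+np.argmax(st[1:,4]); print(st[k],(st[k][:2]+[u0-22,v0-20]))
    for r in range(0,40,1): print(''.join('#' if l[r,x]==k else '.' for x in range(44)))
E
```

```text
[26 18  2  1  2] [428 195]
............................................
............................................
............................................
............................................
............................................
............................................
............................................
............................................
............................................
............................................
............................................
............................................
............................................
............................................
............................................
............................................
............................................
............................................
..........................##................
............................................
............................................
............................................
............................................
......................................
[... 1853 characters left out ...]
.........................
.............##.............................
..............#.............................
............................................
............................................
............................................
............................................
............................................
............................................
............................................
............................................
............................................
............................................
............................................
............................................
............................................
```

```bash
python3 - <<'E'
from h import *
im=cv2.imread("pics/w2.png"); a=im[175:220,400:445];b=im[189:234,52:97]
cv2.imwrite("pics/c2.png",cv2.resize(np.hstack([a,b]),None,fx=8,fy=8,interpolation=cv2.INTER_CUBIC))
E
```

```text
(no output)
```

View pics/c2.png

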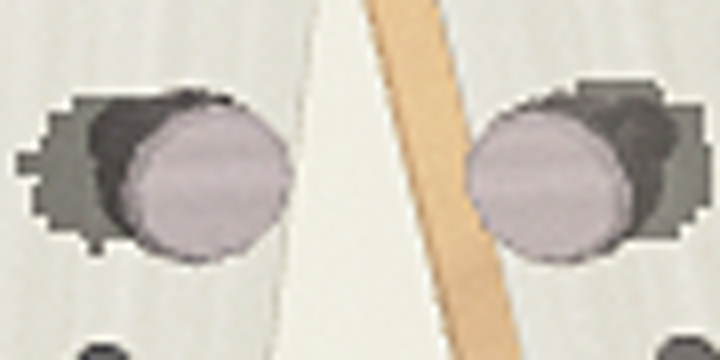

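The enlarged crop shows the tops of the pin heads centred at full-frame (425.9,197.4) and (74.6,211.6).

```bash
python3 - <<'E'
from h import *
z=np.load("w2.npz"); K=z["K"]; p=dict(extrinsics=z["E"],fx=K[0],fy=K[1],cx=K[2],cy=K[3])
L=onz(p,425.9,197.4,.136);Rr=onz(p,74.6,211.6,.136); d=L-Rr
print(L.round(4),Rr.round(4),np.linalg.norm(d).round(4),"mid",((L+Rr)/2).round(4),"yaw",np.arctan2(-d[0],d[1]).round(4))
print("mid in tool",z["Rt"].T@((L+Rr)/2-z["e"]))
for uv in [(107,122),(390,110),(389,208)]: print(onz(p,*uv,.01).round(4))
q=cam("wrist"); print(ctrl.get_state()["eef_pos"],np.abs(np.array(q["extrinsics"])-z["E"]).max())
E
```

```text
[0.6179 0.0417 0.136 ] [ 0.6399 -0.2037  0.136 ] 0.2465 mid [ 0.6289 -0.081   0.136 ] yaw 0.0894
mid in tool [ 1.84936864e-05 -6.68742063e-03  8.45697932e-02]
[ 0.5891 -0.2359  0.01  ]
[0.5631 0.0586 0.01  ]
[0.6706 0.0755 0.01  ]
[ 0.62850675 -0.07404151  0.22080675] 0.0011048007164767282
```

```bash
python3 - <<'E'
from h import *
z=np.load("w2.npz"); K=z["K"]; C,t=np.load("tc.npz")["C"],np.load("tc.npz")["t"]
Rt=np.array([[.001,1,0],[1,-.001,0],[0,0,-1.]]); e=np.array([.4395,.3105,.3635])
E=np.eye(4);E[:3,:3]=C@Rt.T;E[:3,3]=t-E[:3,:3]@e
p=dict(extrinsics=E,fx=K[0],fy=K[1],cx=K[2],cy=K[3]); print(ray(p,0,0)[0])
for uv,zz in [((224,78),.06),((311,76),.06),((311,203),.06),((230,204),.06),((248,147),.092),((290,147),.092),((247,25),.056),((290,24),.056),((288,241),.056),((252,241),.056)]: print(uv,onz(p,*uv,zz).round(4))
E
```

```text
[0.44042902 0.38239517 0.48280663]
(224, 78) [0.394  0.4067 0.06  ]
(311, 76) [0.5065 0.4091 0.06  ]
(311, 203) [0.5145 0.2356 0.06  ]
(230, 204) [0.3969 0.2342 0.06  ]
(248, 147) [0.4252 0.3221 0.092 ]
(290, 147) [0.4787 0.3221 0.092 ]
(247, 25) [0.4244 0.4694 0.056 ]
(290, 24) [0.4781 0.4705 0.056 ]
(288, 241) [0.483  0.1731 0.056 ]
(252, 241) [0.4282 0.1732 0.056 ]
```

To row units: 404 mm is 0.505, 380 mm is 0.475, 1.6 degrees is 0.0044.

Emit:
send_rows:
  rows: "0 0 0 0.0125 0.0375 -0.0375 1;0 0 0 0.05 0.1125 -0.0375 1;0 0 0.0014 0.0813 0.1875 -0.0375 1;0 0 0.0028 0.1125 0.2625 -0.0375 1;0 0 0.0044 0.1438 0.3375 -0.0375 1;0 0 0.0044 0.175 0.4125 -0.0313 1;0 0 0.0044 0.1963 0.475 -0.025 1;0 0 0.0044 0.1963 0.505 -0.025 1"

```text
time: 5.25
eef_pos: [0.4502, 0.3255, 0.2403]
tcp_rot: [-0.011, 1.0, 0.001, 0.001]
contact_force: [0.3, -0.1, -0.2]
opening: 1.0
finger_force: 0.0
```

Emit:
send_rows:
  rows: "0 0 0 0 0 0 1;0 0 0 0 0 0 1;0 0 0 0 0 0 1"

```text
time: 5.62
eef_pos: [0.4524, 0.3217, 0.2394]
tcp_rot: [-0.009, 1.0, 0.0, 0.0]
contact_force: [-0.1, -0.6, 0.4]
opening: 1.0
finger_force: 0.0
```

```bash
python3 - <<'E'
from h import *
p=cam("wrist"); save(p,"pics/w3.png"); Rt,e=tool(p); E=np.array(p["extrinsics"]); print(ctrl.get_state()["time"],e.round(4),Rt.round(3))
np.savez("w3.npz",E=E,K=[p[k] for k in("fx","fy","cx","cy")],Rt=Rt,e=e)
im=p["color"][:,:,::-1]; cv2.imwrite("pics/w3b.png",cv2.resize(im[60:300],(800,375),interpolation=cv2.INTER_CUBIC))
E
```

```text
5.675 [0.4524 0.3216 0.2392] [[-1.    -0.017  0.001]
 [-0.017  1.     0.   ]
 [-0.001  0.    -1.   ]]
```

View pics/w3b.png

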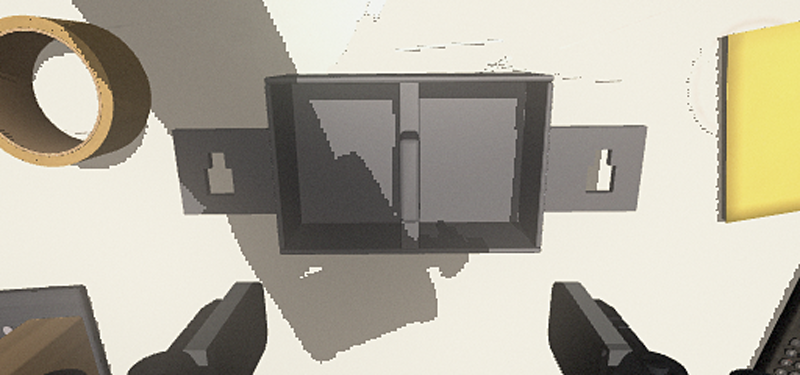

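The crop (scale 1.5625, row offset 60) shows the ears' outer corners at (174,129), (184,213), (646,126) and (638,211). The wide parts of the keyholes are near (221,181) and (603,178), and the tab is at x≈410.

```bash
python3 - <<'E'
from h import *
z=np.load("w3.npz"); K=z["K"]; p=dict(extrinsics=z["E"],fx=K[0],fy=K[1],cx=K[2],cy=K[3])
f=lambda u,v,h: onz(p,(u+.5)/1.5625-.5,(v+.5)/1.5625-.5+60,h)
a=[f(*q,.056) for q in [(174,129),(184,213),(646,126),(638,211)]]
for q in a: print(q.round(4))
l=(a[2]+a[3])/2; r=(a[0]+a[1])/2; d=l-r; yaw=np.arctan2(-d[0],d[1]); m=(l+r)/2-np.array([.002*np.cos(yaw),.002*np.sin(yaw),0]); print(np.linalg.norm(d),"yaw",yaw,"origin",m.round(4))
k=[f(603,178,.056),f(221,181,.056)]; print("keys",np.round(k,4),"mid-8",(sum(k)/2).round(4)-[.008,0,0])
t=[f(*q,.092) for q in [(401,135),(418,135),(401,219),(418,219)]]; print("tab",np.round(t,4))
print("origin in tool",z["Rt"].T@(m-z["e"]))
E
```

```text
[0.4259 0.1761 0.056 ]
[0.4814 0.1761 0.056 ]
[0.4186 0.4727 0.056 ]
[0.4746 0.4764 0.056 ]
0.2985230548560348 yaw 0.023715095918571384 origin [0.4481 0.3253 0.056 ]
keys [[0.4526 0.4502 0.056 ]
 [0.4591 0.2026 0.056 ]] mid-8 [0.4479 0.3264 0.056 ]
tab [[0.4215 0.3192 0.092 ]
 [0.4214 0.3286 0.092 ]
 [0.4708 0.3199 0.092 ]
 [0.4707 0.3298 0.092 ]]
origin in tool [0.00427309 0.00372666 0.18324367]
```

To row units: 156 mm is 0.195, 3.5 mm is 0.0044, -0.4 degrees is -0.0011.

Emit:
send_rows:
  rows: "0 0 -0.0011 0.0056 0.0044 0.05 1;0 0 -0.0011 0.0056 0.0044 0.1125 1;0 0 -0.0011 0.0056 0.0044 0.1625 1;0 0 -0.0011 0.0056 0.0044 0.195 1;0 0 -0.0011 0.0056 0.0044 0.195 1;0 0 -0.0011 0.0056 0.0044 0.195 -0.5;0 0 -0.0011 0.0056 0.0044 0.195 -1;0 0 -0.0011 0.0056 0.0044 0.195 -1"
  grip_force: 80

```text
time: 6.68
eef_pos: [0.448, 0.3264, 0.0843]
tcp_rot: [-0.013, 1.0, 0.001, 0.001]
contact_force: [-0.6, -0.6, -0.8]
opening: 0.38
finger_force: 0.0
```

Emit:
send_rows:
  rows: "0 0 0 0 0 0 -1;0 0 0 0 0 0 -1;0 0 0 0 0 0 -1;0 0 0 0 0 -0.025 -1;0 0 0 0 0 -0.0625 -1;0 0 0 0 0 -0.1125 -1;0 0 0 0 0 -0.1625 -1;0 0 0 0 0 -0.1625 -1"

```text
time: 7.68
eef_pos: [0.4485, 0.327, 0.2152]
tcp_rot: [-0.013, 1.0, 0.002, 0.003]
contact_force: [-0.3, 0.0, -5.9]
opening: 0.125
finger_force: 78.6
```

```bash
python3 - <<'E'
from h import *
p=cam("wrist"); save(p,"pics/w4.png"); Rt,e=tool(p); E=np.array(p["extrinsics"]); s=ctrl.get_state();print(s["time"],e.round(4),Rt.round(3),s["opening"],s["contact_force"])
np.savez("w4.npz",E=E,K=[p[k] for k in("fx","fy","cx","cy")],Rt=Rt,e=e)
im=p["color"][:,:,::-1]; cv2.imwrite("pics/w4b.png",cv2.resize(im,(800,600),interpolation=cv2.INTER_CUBIC))
E
```

```text
7.725 [0.4471 0.3261 0.2123] [[-1.    -0.026  0.   ]
 [-0.026  1.     0.001]
 [-0.     0.001 -1.   ]] 0.12559909954581253 [-0.09796306 -0.14763285 -4.81045312]
```

View pics/w4b.png

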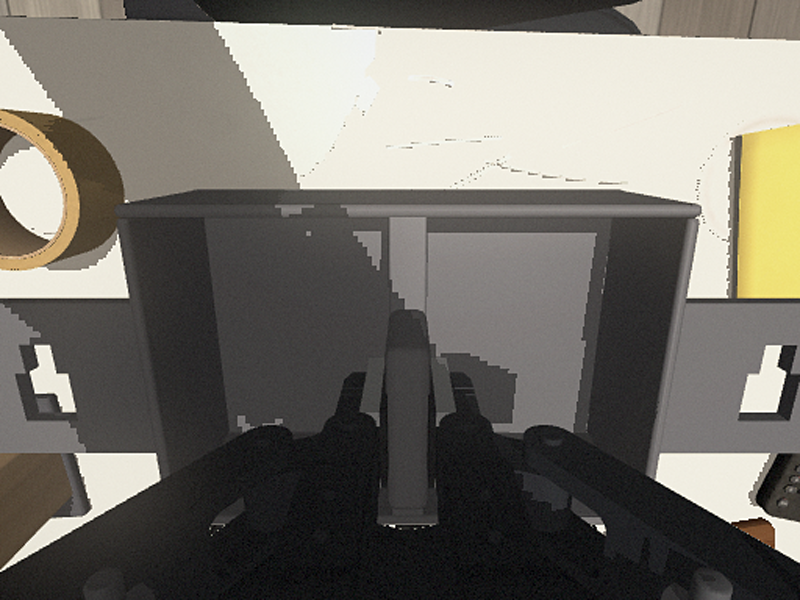

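The picture shows the caddy held level and square. The ear edges are at rows 299 and 453 on both sides, the keyholes near (50,395) and (768,395), and the rim corners at (118,207) and (700,207) in 800x600 pixels.

```bash
python3 - <<'E'
from h import *
z=np.load("w4.npz"); K=z["K"]; C,t=np.load("tc.npz")["C"],np.load("tc.npz")["t"]
C4=z["E"][:3,:3]@z["Rt"]; t4=z["E"][:3,:3]@z["e"]+z["E"][:3,3]; print("t",t,t4,"dC",np.abs(C-C4).max())
im=cv2.imread("pics/w4.png"); g=cv2.cvtColor(im,cv2.COLOR_BGR2GRAY).astype(int)
def f(u,v,h,C=C,t=t):
    d=C.T@np.array([(u-K[2])/K[0],(v-K[3])/K[1],1]); o=-C.T@t; return o+d*(h-o[2])/d[2]
for u in (10,60,460,500):
    col=g[:,u]; print("col",u,[(v,col[v+1]-col[v]) for v in range(170,310) if abs(col[v+1]-col[v])>25])
for v in (226,232,240,244,252,258,262,265):
    for a,b in ((2,70),(450,511)): print("row",v,[(u,g[v,u+1]-g[v,u]) for u in range(a,b) if abs(g[v,u+1]-g[v,u])>25])
D=.027
for u,v in [(20,191),(20,289),(490,191),(490,289)]: print(f(u,v,D).round(4))
for u in (118,700): print(f((u+.5)*.64-.5,207*.64,.023).round(4))
E
```

```text
t [-0.0011191   0.03519793  0.1347726 ] [-0.00214145  0.03256481  0.13763218] dC 0.006042653184969549
col 10 [(172, np.int64(61)), (189, np.int64(-34)), (190, np.int64(-161)), (200, np.int64(57)), (238, np.int64(-67))]
col 60 [(189, np.int64(-34)), (190, np.int64(-157)), (289, np.int64(183))]
col 460 [(189, np.int64(-30)), (190, np.int64(-164)), (193, np.int64(54)), (289, np.int64(113))]
col 500 [(189, np.int64(-31)), (190, np.int64(-140)), (193, np.int64(52)), (220, np.int64(31)), (221, np.int64(-67)), (222, np.int64(-64)), (235, np.int64(119)), (236, np.int64(101)), (248, np.int64(-46)), (249, np.int64(-129)), (251, np.int64(-59)), (268, np.int64(37)), (269, np.int64(34)), (289, np.int64(-86)), (290, np.int64(-27))]
row 226 [(12, np.int64(-41)), (13, np.int64(-29)), (22, np.int64(211)), (32, np.int64(-86)), (33, np.int64(-92))]
row 226 [(488, np.int64(140)), (498, np.int64(-165)), (499, np.int64(-53)), (508, np.int64(91))]
row 232 [(14, np.int64(-75)), (23, np.int64(95)), (24, np.int64(99)), (33, np.int64(-27)), (34, np.int64(-152))]
row 232 [(486, np.int64(38)), (487, np.int64(93)
[... 750 characters left out ...]
np.int64(30)), (37, np.int64(169)), (46, np.int64(-31)), (47, np.int64(-144))]
row 258 [(473, np.int64(36)), (474, np.int64(97)), (497, np.int64(-102)), (498, np.int64(-116)), (507, np.int64(93))]
row 262 [(14, np.int64(-41)), (15, np.int64(-34)), (24, np.int64(45)), (38, np.int64(78)), (39, np.int64(114)), (47, np.int64(-85)), (48, np.int64(-93))]
row 262 [(472, np.int64(40)), (473, np.int64(95)), (496, np.int64(-106)), (497, np.int64(-119)), (506, np.int64(98))]
row 265 [(15, np.int64(-78))]
row 265 [(472, np.int64(-70)), (505, np.int64(67))]
[ 0.0274 -0.118   0.027 ]
[-0.0286 -0.1304  0.027 ]
[0.0274 0.1152 0.027 ]
[-0.0288  0.1271  0.027 ]
[ 0.0566 -0.0834  0.023 ]
[0.0566 0.0869 0.023 ]
```

```bash
python3 - <<'E'
from h import *
z=np.load("w4.npz"); K=z["K"]; c=np.load("tc.npz"); z2=np.load("w2.npz")
C4=z["E"][:3,:3]@z["Rt"]; t4=z["E"][:3,:3]@z["e"]+z["E"][:3,3]
for n,C,t in (("a",c["C"],c["t"]),("b",C4,t4)):
    def f(u,v,h):
        d=C.T@np.array([(u-K[2])/K[0],(v-K[3])/K[1],1]); o=-C.T@t; return o+d*(h-o[2])/d[2]
    D=.027
    r=[(f(a+.5,258,D)+f(b+.5,258,D))/2 for a,b in ((13.7,46.8),(473.9,507.2))]
    ox=np.mean([f(u,190.3,D)[0]-.026 for u in(10,60,460,500)]+[f(u,289.5,D)[0]+.030 for u in(60,460)])
    oy=(r[0][1]+r[1][1])/2; print(n,"key y",r[0][1].round(4),r[1][1].round(4),"origin tool",ox.round(4),oy.round(4), "hole width",(f(47.3,258,D)-f(14.2,258,D))[1])
    h=.0848
    L=f(425.9,197.4,h);Q=f(74.6,211.6,h); print("pins in tool",L.round(4),Q.round(4),np.linalg.norm(L-Q))
    g=z2["Rt"]; Lw=g@L+z2["e"]; Qw=g@Q+z2["e"]; d=Lw-Qw; yaw=np.arctan2(-d[0],d[1]); m=(Lw+Qw)/2
    print("mid w",m.round(4),yaw); 
    org=m[:2]-.008*np.array([np.cos(yaw),np.sin(yaw)])
    X=np.array([-np.cos(yaw),-np.sin(yaw)]);Y=np.array([-np.sin(yaw),np.cos(yaw)])
    tcp=org-ox*X-oy*Y; print("TCP target",tcp.round(4))
    s=z["Rt"][:2,:2].T@(tcp-z["e"][:2]); print("shift in tool now",s)
for i in range(2):
    p=cam("wrist"); Rt,e=tool(p); E=np.array(p["extrinsics"]); print((E[:3,:3]@e+E[:3,3]).round(4),e.round(4),np.arctan2(-Rt[1,0],-Rt[0,0]))
E
```

```text
a key y -0.1205 0.1237 origin tool 0.0015 0.0016 hole width 0.017503958224487318
pins in tool [0.0052 0.1166 0.0848] [-0.0053 -0.1299  0.0848] 0.24674385434072926
mid w [ 0.629  -0.0809  0.1358] 0.08904478594894684
TCP target [ 0.6227 -0.0831]
shift in tool now [-0.16486967 -0.41366587]
b key y -0.1222 0.128 origin tool -0.0019 0.0029 hole width 0.017867749059870305
pins in tool [0.0018 0.12   0.0848] [-0.0089 -0.1308  0.0848] 0.2509490470215713
mid w [ 0.6324 -0.0796  0.1358] 0.08890103309115954
TCP target [ 0.6229 -0.0833]
shift in tool now [-0.16500773 -0.41391641]
[-0.0019  0.0332  0.1369] [0.446  0.3256 0.2104] 0.02619608727679126
[-0.0016  0.0341  0.1361] [0.4455 0.3253 0.2094] 0.026152494187557378
```

To row units: -360 mm is -0.45, -310 mm is -0.3875, -3.6 degrees is -0.01.

Emit:
send_rows:
  rows: "0 0 0 0 0 -0.0313 -1;0 0 0 -0.0125 -0.0313 -0.0688 -1;0 0 -0.0014 -0.0375 -0.0938 -0.075 -1;0 0 -0.0033 -0.0688 -0.1625 -0.075 -1;0 0 -0.0056 -0.0975 -0.2375 -0.075 -1;0 0 -0.0083 -0.125 -0.3125 -0.075 -1;0 0 -0.01 -0.1563 -0.3875 -0.075 -1;0 0 -0.01 -0.1813 -0.45 -0.075 -1"

```text
time: 8.82
eef_pos: [0.6009, -0.0318, 0.2688]
tcp_rot: [-0.044, 0.999, 0.001, -0.003]
contact_force: [0.9, 0.2, -4.8]
opening: 0.128
finger_force: 78.7
```

To row units: -53 mm is -0.0663, -35 mm is -0.0438.

Emit:
send_rows:
  rows: "0 0 0 -0.0175 -0.0438 0 -1;0 0 0 -0.0263 -0.0663 0 -1;0 0 0 -0.0263 -0.0663 0 -1;0 0 0 -0.0263 -0.0663 0 -1;0 0 0 -0.0263 -0.0663 0 -1"

```text
time: 9.45
eef_pos: [0.6268, -0.0794, 0.2728]
tcp_rot: [-0.045, 0.999, 0.0, -0.0]
contact_force: [-0.2, -0.5, -4.5]
opening: 0.126
finger_force: 78.8
```

```bash
cat > st.py <<'E'
from h import *
s=ctrl.get_state(); Rt=R.from_quat(s["tcp_rot"]).as_matrix(); e=np.array(s["eef_pos"]); yaw=np.arctan2(-Rt[1,0],-Rt[0,0])
tg=np.array([.6228,-.0832]); print(s["time"],e.round(4),"yaw",yaw.round(4),"opening",round(s["opening"],3),"F",s["contact_force"].round(1),"shift",(Rt[:2,:2].T@(tg-e[:2])*1000).round(1),"rotdeg tool",-np.degrees(.089-yaw).round(2), "tilt",Rt[:2,2].round(4))
E
python3 st.py
```

```text
9.45 [ 0.6268 -0.0794  0.2728] yaw 0.0908 opening 0.126 F [-0.2 -0.5 -4.5] shift [ 4.4 -3.4] rotdeg tool 0.11 tilt [-0.0005  0.0005]
```

To row units: 88 mm is 0.11, 4.4 mm is 0.0055, 0.1 degrees is 0.0003.

Emit:
send_rows:
  rows: "0 0 0.0003 0.0055 -0.0043 0.025 -1;0 0 0.0003 0.0055 -0.0043 0.0625 -1;0 0 0.0003 0.0055 -0.0043 0.0938 -1;0 0 0.0003 0.0055 -0.0043 0.11 -1;0 0 0.0003 0.0055 -0.0043 0.11 -1;0 0 0.0003 0.0055 -0.0043 0.11 -1;0 0 0.0003 0.0055 -0.0043 0.11 -1"

```text
time: 10.32
eef_pos: [0.624, -0.085, 0.1866]
tcp_rot: [-0.044, 0.999, -0.001, 0.001]
contact_force: [0.3, 0.2, -4.6]
opening: 0.125
finger_force: 78.6
```

```bash
python3 st.py; python3 - <<'E'
from h import *
p=cam("wrist"); im=p["color"][:,:,::-1]; cv2.imwrite("pics/w5.png",im)
a=im[200:300,0:100];b=im[200:300,412:512]
s=cam("side")["color"][:,:,::-1]; s=cv2.resize(s[170:270,260:390],(520,400),interpolation=cv2.INTER_CUBIC)
ab=cv2.resize(np.vstack([a,b]),(200,400),interpolation=cv2.INTER_CUBIC)
cv2.imwrite("pics/c5.png",np.hstack([s,ab]))
E
python3 st.py
```

```text
10.325 [ 0.624  -0.085   0.1866] yaw 0.0873 opening 0.125 F [ 0.3  0.2 -4.6] shift [1.  1.9] rotdeg tool -0.1 tilt [ 0.0028 -0.0009]
10.425 [ 0.6237 -0.0849  0.1861] yaw 0.0872 opening 0.124 F [ 0.6  0.8 -4.8] shift [0.8 1.8] rotdeg tool -0.1 tilt [ 0.002  -0.0006]
```

View pics/c5.png

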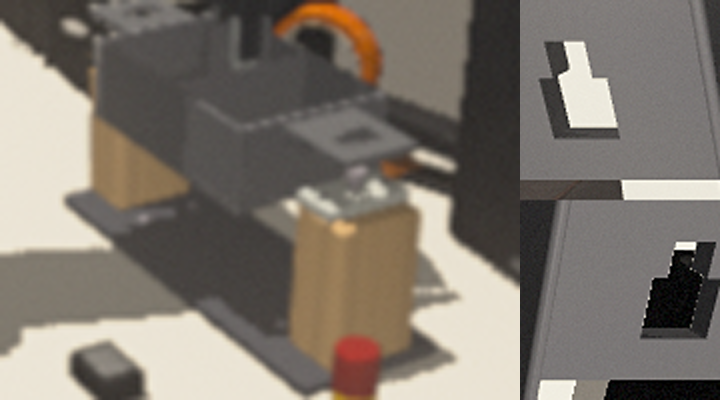

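To row units: 12 mm is 0.015, 1.8 mm is 0.0023, -0.1 degrees is -0.0003.

Emit:
send_rows:
  rows: "0 0 -0.0003 0.001 0.0023 0.0063 -1;0 0 -0.0003 0.001 0.0023 0.0125 -1;0 0 -0.0003 0.001 0.0023 0.015 -1;0 0 -0.0003 0.001 0.0023 0.015 -1;0 0 -0.0003 0.001 0.0023 0.015 -1;0 0 -0.0003 0.001 0.0023 0.015 -1"

```text
time: 11.18
eef_pos: [0.6224, -0.0831, 0.1732]
tcp_rot: [-0.044, 0.999, -0.0, 0.0]
contact_force: [0.1, -0.5, -4.8]
opening: 0.127
finger_force: 78.8
```

```bash
python3 st.py
```

```text
11.175 [ 0.6224 -0.0831  0.1732] yaw 0.089 opening 0.127 F [ 0.1 -0.5 -4.8] shift [-0.4 -0.2] rotdeg tool -0.0 tilt [ 0.0004 -0.0001]
```

Aligned; lower gently and watch force and height.

Emit:
send_rows:
  rows: "0 0 0 -0.0004 0 0.0038 -1;0 0 0 -0.0004 0 0.0075 -1;0 0 0 -0.0004 0 0.01 -1;0 0 0 -0.0004 0 0.0125 -1;0 0 0 -0.0004 0 0.0125 -1;0 0 0 -0.0004 0 0.0125 -1"

```text
time: 11.92
eef_pos: [0.6226, -0.083, 0.163]
tcp_rot: [-0.044, 0.999, -0.0, 0.0]
contact_force: [1.2, 0.8, -4.4]
opening: 0.123
finger_force: 78.8
```

```bash
python3 st.py
```

```text
11.925 [ 0.6226 -0.083   0.163 ] yaw 0.089 opening 0.123 F [ 1.2  0.8 -4.4] shift [-0.2 -0.2] rotdeg tool 0.0 tilt [ 0.0001 -0.0001]
```

To row units: 9.5 mm is 0.0119, 8 mm is 0.01.

Emit:
send_rows:
  rows: "0 0 0 0 0 0.0038 -1;0 0 0 0 0 0.0075 -1;0 0 0 0 0 0.01 -1;0 0 0 0 0 0.0119 -1;0 0 0 0 0 0.0119 -1;0 0 0 0 0 0.0119 -1"

```text
time: 12.68
eef_pos: [0.6227, -0.083, 0.1539]
tcp_rot: [-0.045, 0.999, -0.0, 0.0]
contact_force: [-1.1, 1.0, -2.5]
opening: 0.124
finger_force: 79.3
```

```bash
python3 st.py
```

```text
12.675 [ 0.6227 -0.083   0.1539] yaw 0.089 opening 0.124 F [-1.1  1.  -2.5] shift [-0.1 -0.2] rotdeg tool 0.0 tilt [ 0.0006 -0.0001]
```

To row units: 1 mm is 0.0013.

Emit:
send_rows:
  rows: "0 0 0 0 0 0.0013 -1;0 0 0 0 0 0.0013 -0.6;0 0 0 0 0 0.0013 -0.3;0 0 0 0 0 0.0013 -0.3;0 0 0 0 0 0.0013 -0.3;0 0 0 0 0 0.0013 -0.3;0 0 0 0 0 0.0013 -0.3;0 0 0 0 0 0.0013 -0.3"

```text
time: 13.68
eef_pos: [0.6225, -0.083, 0.1524]
tcp_rot: [-0.045, 0.999, 0.0, -0.0]
contact_force: [0.6, 1.2, -0.2]
opening: 0.353
finger_force: 0.0
```

```bash
python3 st.py; python3 - <<'E'
from h import *
p=cam("wrist"); save(p,"pics/w6.png"); g=cv2.cvtColor(p["color"],cv2.COLOR_RGB2GRAY).astype(int)
for u in (10,60,460,500):
    col=g[:,u]; print("col",u,[(v,int(col[v+1]-col[v])) for v in range(170,310) if abs(col[v+1]-col[v])>25])
E
```

```text
13.675 [ 0.6225 -0.083   0.1524] yaw 0.089 opening 0.353 F [ 0.6  1.2 -0.2] shift [-0.3 -0.2] rotdeg tool 0.0 tilt [-0.  0.]
col 10 [(178, -64), (179, -76), (187, -30), (188, 37), (191, -38), (194, 28), (195, 44), (221, -38), (222, -33), (224, 39), (240, -82), (248, 67), (273, -44), (291, 114), (292, -136), (293, -33)]
col 60 [(188, 33), (194, 26), (195, 40), (291, 83), (295, -27)]
col 460 [(186, 40), (188, -75), (195, 51), (291, 99), (295, -52), (296, -59)]
col 500 [(179, -114), (180, -34), (186, 38), (188, -43), (191, -71), (195, 52), (221, 60), (222, 57), (227, -52), (228, -100), (229, -41), (230, -28), (236, 66), (238, 120), (243, -74), (244, -74), (251, 74), (255, 31), (272, -69), (291, 86), (295, -44), (296, -185)]
```

To row units: -11 mm is -0.0138, -9 mm is -0.0113.

Emit:
send_rows:
  rows: "0 0 0 0 0 0 -1;0 0 0 0 0 0 -1;0 0 0 0 0 0 -1;0 0 0 0 0 0 -1;0 0 0 -0.0038 0 0 -1;0 0 0 -0.0075 0 0 -1;0 0 0 -0.0113 0 0 -1;0 0 0 -0.0138 0 0 -1"
  grip_force: 45

```text
time: 14.72
eef_pos: [0.6335, -0.082, 0.1525]
tcp_rot: [-0.045, 0.999, 0.0, -0.0]
contact_force: [-4.3, -0.2, 3.3]
opening: 0.134
finger_force: 45.5
```

To row units: -5 mm is -0.0063, -4 mm is -0.005.

Emit:
send_rows:
  rows: "0 0 0 -0.0025 0 0 -1;0 0 0 -0.0038 0 0 -1;0 0 0 -0.005 0 0 -1;0 0 0 -0.0063 0 0 -1;0 0 0 -0.0063 0 0 -1;0 0 0 -0.0063 0 0 -1"

```text
time: 15.48
eef_pos: [0.6369, -0.0817, 0.1526]
tcp_rot: [-0.045, 0.999, 0.0, -0.002]
contact_force: [-9.4, -0.2, 7.4]
opening: 0.134
finger_force: 46.0
```

```bash
python3 st.py
```

```text
15.475 [ 0.6369 -0.0817  0.1526] yaw 0.0895 opening 0.134 F [-9.4 -0.2  7.4] shift [14.2 -0.3] rotdeg tool 0.03 tilt [-0.0049 -0.0001]
```

To row units: -5 mm is -0.0063, -4 mm is -0.005.

Emit:
send_rows:
  rows: "0 0 0 -0.0025 0 -0.0006 -1;0 0 0 -0.0038 0 -0.0006 -1;0 0 0 -0.005 0 -0.0006 -1;0 0 0 -0.0063 0 -0.0006 -1;0 0 0 -0.0063 0 -0.0006 -1;0 0 0 -0.0063 0 -0.0006 -1"

```text
time: 16.23
eef_pos: [0.6376, -0.0816, 0.1529]
tcp_rot: [-0.045, 0.999, 0.0, -0.01]
contact_force: [-22.7, -1.6, 14.8]
opening: 0.134
finger_force: 47.1
```

```bash
python3 st.py; python3 - <<'E'
from h import *
p=cam("wrist"); g=cv2.cvtColor(p["color"],cv2.COLOR_RGB2GRAY).astype(int)
for u in (10,60,460,500):
    col=g[:,u]; print("col",u,[(v,int(col[v+1]-col[v])) for v in range(170,310) if abs(col[v+1]-col[v])>25])
E
```

```text
16.225 [ 0.6376 -0.0816  0.1529] yaw 0.0904 opening 0.134 F [-22.7  -1.6  14.8] shift [14.9 -0.2] rotdeg tool 0.08 tilt [-0.0191 -0.0003]
col 10 [(190, -34), (191, -126), (195, 30), (214, -60), (216, 26), (221, 61), (246, -61), (247, -30), (248, -35), (253, 36), (291, -74)]
col 60 [(194, 28), (195, 30), (291, 124)]
col 460 [(194, 34), (195, 29), (290, 37), (291, 97), (296, -128)]
col 500 [(173, -143), (184, 39), (185, 114), (191, -195), (194, 51), (195, 30), (216, -63), (227, 47), (228, 41), (243, -43), (245, 145), (250, -131), (270, 66), (291, -128)]
```

To row units: -130 mm is -0.1625, -80 mm is -0.1.

Emit:
send_rows:
  rows: "0 0 0 0.005 0 0 -1;0 0 0 0.0056 0 0 -1;0 0 0 0.0056 0 0 -0.5;0 0 0 0.0056 0 0 -0.2;0 0 0 0.0056 0 0 -0.2;0 0 0 0.0056 0 -0.0375 -0.2;0 0 0 0.0056 0 -0.1 0.5;0 0 0 0.0056 0 -0.1625 1"

```text
time: 17.27
eef_pos: [0.639, -0.0814, 0.2838]
tcp_rot: [-0.045, 0.999, 0.0, -0.0]
contact_force: [0.7, -0.1, 0.3]
opening: 0.81
finger_force: 0.0
```

```bash
python3 st.py; python3 - <<'E'
from h import *
p=cam("wrist"); save(p,"pics/w7.png"); E=np.array(p["extrinsics"])
for t in ["caddy","glue_stick","charger_brick"]:
    for r in ctrl.look_for(p,t)[:4]: print(t,round(r["p"],2),w(p,r["position"]).round(3),pix(p,w(p,r["position"])).round())
g=cv2.cvtColor(p["color"],cv2.COLOR_RGB2GRAY).astype(int)
# pins & ear outlines: project expected home geometry
yaw=.089; m=np.array([.629,-.081]); X=np.array([np.cos(yaw),np.sin(yaw)]);Y=np.array([-np.sin(yaw),np.cos(yaw)])
for x,y,z in [(-18,-150,126),(-18,150,126),(38,150,126),(38,-150,126),(0,124,136),(0,-124,136)]:
    print((x,y,z),pix(p,[*(m+X*x/1000+Y*y/1000),z/1000]).round(1))
E
```

```text
17.275 [ 0.639  -0.0814  0.2838] yaw 0.0891 opening 0.81 F [ 0.7 -0.1  0.3] shift [16.3 -0.4] rotdeg tool 0.01 tilt [-0.0001  0.0003]
caddy 0.6 [ 0.641 -0.08   0.094] [260. 172.]
glue_stick 0.91 [ 0.572 -0.304  0.067] [50. 82.]
charger_brick 0.84 [ 0.487 -0.179  0.015] [185.  16.]
charger_brick 0.62 [ 0.64  -0.082  0.095] [258. 171.]
(-18, -150, 126) [ 94.2 147.6]
(-18, 150, 126) [425.8 147.8]
(38, 150, 126) [416.8 206.1]
(38, -150, 126) [103.1 206. ]
(0, 124, 136) [399.3 169.7]
(0, -124, 136) [120.7 169.5]
```

```bash
python3 - <<'E'
from h import *
im=cv2.imread("pics/w7.png"); g=cv2.cvtColor(im,cv2.COLOR_BGR2GRAY).astype(int)
for u in (108,112,132,136,386,390,408,412):
    col=g[:,u]; print("col",u,[(v,int(col[v+1]-col[v])) for v in range(130,230) if abs(col[v+1]-col[v])>20])
print(g[140:215:4,100:145:3]); 
E
```

```text
col 108 [(131, 34), (132, 90), (147, -114), (148, 38), (206, 90)]
col 112 [(132, 106), (147, -122), (206, 96)]
col 132 [(132, 139), (147, -126), (149, 23), (163, -54), (176, 115), (187, -37), (188, -88), (192, -31), (193, 41), (194, 25), (206, 90)]
col 136 [(132, 112), (147, -125), (175, 109), (191, -80), (192, -80), (193, 53), (206, 93)]
col 386 [(132, 114), (147, -174), (148, 74), (167, -64), (169, 65), (170, -69), (174, 57), (176, 114), (188, -46), (189, -106), (193, 58), (206, 122)]
col 390 [(132, 116), (147, -177), (148, 75), (161, -66), (168, 22), (171, -21), (172, -23), (174, 47), (176, 117), (187, -82), (188, -55), (193, 46), (206, 125)]
col 408 [(130, -115), (131, 36), (132, 89), (147, -179), (148, 85), (206, 126), (226, -117)]
col 412 [(131, -104), (132, 85), (146, 24), (147, -191), (148, 81), (206, 130), (226, -120)]
[[206 202 201 229 226 226 223 233 109 104 225 224 228 222 229]
 [193 209 212 235 228 228 224 225 105 115 222 223 224 224 223]
 [101  88  87 107 114 113  99 109 109 110 106 103 106  99 105]
 [136 135 132 132 135 135 135 132 137 134 135 133 131 133 131]
 [137 13
[... 237 characters left out ...]
9 131]
 [135 136 134 134 134 184 180 178 180 183  97  82 131 128 129]
 [127 135 132 135 136 134 173 182 182 138 131 117 235 129 131]
 [194 137 134 135 134 136 105  92 223 223 227 222 227 130 132]
 [247 139 139 134 136 135 136  67 220 222 224 224 224 129 130]
 [240 137 136 138 136 136 139  76 222 220 131 236 223 125 131]
 [239 133 137 135 133 135 132  81 152 153 108  98 151 159 130]
 [237 128 136 136 137 133 137 136 134 133 132 131 132 135 134]
 [236 193 136 138 133 138 134 137 134 133 137 134 133 133 131]
 [237 245 141 135 141 136 137 137 134 138 134 134 130 134 133]
 [237 238 240 240 239 239 239 238 241 239 239 240 240 236 239]
 [237 237 235 237 238 235 235 236 234 237 237 235 235 237 235]]
```

To row units: -210 mm is -0.2625, -190 mm is -0.2375, -70 degrees is -0.1944.

Emit:
send_rows:
  rows: "0 0 0 0.05 -0.0188 -0.0313 1;0 0 -0.0278 0.1 -0.0563 -0.0375 1;0 0 -0.0556 0.15 -0.1 -0.0375 1;0 0 -0.0833 0.1875 -0.15 -0.0375 1;0 0 -0.1111 0.2 -0.2 -0.0375 1;0 0 -0.1389 0.2025 -0.2375 -0.0375 1;0 0 -0.1667 0.2025 -0.2625 -0.0375 1;0 0 -0.1944 0.2025 -0.2625 -0.0375 1"

```text
time: 18.48
eef_pos: [0.5524, -0.1787, 0.2884]
tcp_rot: [-0.43, 0.899, -0.059, -0.058]
contact_force: [0.4, -0.4, 0.9]
opening: 0.998
finger_force: 0.0
```

The ear edges lie where the home pose predicts, to within a pixel, so the caddy is home. Next I look at the glue stick and the brick.

```bash
python3 - <<'E'
from h import *
s=ctrl.get_state(); print(s["qpos"].round(3),s["dq"].round(2),s["eef_pos"].round(3)); print(R.from_quat(s["tcp_rot"]).as_matrix().round(3))
E
```

```text
[-0.422  0.06   1.776 -0.173  1.294 -2.838] [ 0.34  0.03  0.09 -0.32 -0.16 -0.  ] [ 0.552 -0.179  0.288]
[[-0.624 -0.78  -0.054]
 [-0.766  0.624 -0.157]
 [ 0.156 -0.057 -0.986]]
```

Emit:
send_rows:
  rows: "0 0 0 0 0 0 1;0 0 0 0 0 0 1;0 0 0 0 0 0 1"

```text
time: 18.85
eef_pos: [0.5524, -0.18, 0.2915]
tcp_rot: [-0.428, 0.9, -0.061, -0.057]
contact_force: [-0.3, 0.4, 0.7]
opening: 1.0
finger_force: 0.0
```

```bash
python3 - <<'E'
from h import *
s=ctrl.get_state(); print(s["qpos"].round(3),s["dq"].round(2),s["eef_pos"].round(3)); print(R.from_quat(s["tcp_rot"]).as_matrix().round(3))
E
```

```text
[-0.425  0.057  1.774 -0.172  1.296 -2.838] [-0. -0. -0. -0. -0. -0.] [ 0.552 -0.18   0.292]
[[-0.627 -0.778 -0.05 ]
 [-0.764  0.626 -0.158]
 [ 0.154 -0.06  -0.986]]
```

```bash
cat > go.py <<'E'
import sys
from h import *
# go.py x y z theta_deg : theta = world angle of tool x, tool down
x,y,z,th=map(float,sys.argv[1:5]); s=ctrl.get_state(); Rt=R.from_quat(s["tcp_rot"]); e=np.array(s["eef_pos"]); a=np.radians(th)
Rf=R.from_matrix(np.array([[np.cos(a),np.sin(a),0],[np.sin(a),-np.cos(a),0],[0,0,-1]]))
rv=(Rt.inv()*Rf).as_rotvec(degrees=True); print("rv",rv.round(1),"shift",(Rt.inv().apply(np.array([x,y,z])-e)*1000).round(1),"up 10mm =",Rt.inv().apply([0,0,10]).round(2),s["time"],e.round(4),"F",s["contact_force"].round(1),"q",s["qpos"].round(2))
E
python3 go.py .50 -.25 .30 95
```

```text
rv [-1.220e+01 -1.000e-01  1.355e+02] shift [87.6 -3.6  5.3] up 10mm = [ 1.54 -0.6  -9.86] 18.85 [ 0.5524 -0.18    0.2915] F [-0.3  0.4  0.7] q [-0.42  0.06  1.77 -0.17  1.3  -2.84]
```

To row units: 87 mm is 0.1088, 80 mm is 0.1, 10.5 degrees is 0.0292.

Emit:
send_rows:
  rows: "-0.0025 0 0.0292 0.0125 0 0.0013 1;-0.0053 0 0.0583 0.025 0 0.0013 1;-0.0078 0 0.0875 0.0438 -0.0013 0.0025 1;-0.0106 0 0.1167 0.0625 -0.0025 0.0038 1;-0.0131 0 0.1458 0.075 -0.0025 0.005 1;-0.0158 0 0.175 0.0875 -0.0038 0.0063 1;-0.0183 0 0.2042 0.1 -0.0038 0.0063 1;-0.0211 0 0.2333 0.1088 -0.005 0.0063 1"

```text
time: 19.85
eef_pos: [0.5005, -0.2502, 0.3007]
tcp_rot: [0.291, 0.956, -0.028, -0.027]
contact_force: [-0.5, 0.3, 0.0]
opening: 1.003
finger_force: 0.0
```

```bash
python3 go.py .50 -.25 .30 95
```

```text
rv [-4.6 -0.1 51.1] shift [ 0.5 -0.1  0.7] up 10mm = [ 0.35 -0.7  -9.97] 19.85 [ 0.5005 -0.2502  0.3007] F [-0.5  0.3  0. ] q [-0.62  0.02  1.79 -0.07  1.37 -1.58]
```

To row units: 51.1 degrees is 0.1419.

Emit:
send_rows:
  rows: "-0.0025 0 0.0283 0 0 0 1;-0.005 0 0.0567 0 0 0 1;-0.0078 0 0.0853 0 0 0 1;-0.0103 0 0.1136 0 0 0 1;-0.0128 0 0.1419 0 0 0 1;-0.0128 0 0.1419 0 0 0 1;-0.0128 0 0.1419 0 0 0 1;-0.0128 0 0.1419 0 0 0 1"

```text
time: 20.85
eef_pos: [0.501, -0.2492, 0.3002]
tcp_rot: [0.672, 0.741, -0.0, -0.001]
contact_force: [0.3, 0.5, 0.3]
opening: 1.001
finger_force: 0.0
```

```bash
python3 go.py .50 -.25 .30 95; python3 - <<'E'
from h import *
p=cam("wrist"); save(p,"pics/w8.png")
for t in ["glue_stick","charger_brick"]:
    for r in ctrl.look_for(p,t)[:4]: print(t,round(r["p"],2),w(p,r["position"]).round(3),pix(p,w(p,r["position"])).round())
g=cv2.cvtColor(p["color"],cv2.COLOR_RGB2GRAY); hs=cv2.cvtColor(p["color"],cv2.COLOR_RGB2HSV)
m=((g<75)).astype(np.uint8); n,l,st,ce=cv2.connectedComponentsWithStats(m)
for i in range(1,n):
    if st[i,4]>150:
        c=cv2.findContours((l==i).astype(np.uint8),0,2)[0][0]; print("dark",st[i],cv2.minAreaRect(c),onz(p,*ce[i],.02).round(3))
m=((hs[:,:,1]>130)).astype(np.uint8); n,l,st,ce=cv2.connectedComponentsWithStats(m)
for i in range(1,n):
    if st[i,4]>150: print("sat",st[i],ce[i].round(),onz(p,*ce[i],.05).round(3),hs[l==i][:,0].mean())
np.savez("w8.npz",E=p["extrinsics"],K=[p[k] for k in("fx","fy","cx","cy")])
E
```

```text
rv [-0.1 -0.1  0.5] shift [-0.7 -1.1  0.2] up 10mm = [  0.02  -0.03 -10.  ] 20.85 [ 0.501  -0.2492  0.3002] F [0.3 0.5 0.3] q [-0.64 -0.    1.81 -0.    1.33 -0.74]
glue_stick 0.92 [ 0.567 -0.309  0.077] [311. 219.]
charger_brick 0.82 [ 0.481 -0.18   0.015] [250. 100.]
charger_brick 0.77 [ 0.451 -0.34   0.026] [218. 219.]
charger_brick 0.66 [ 0.426 -0.248  0.019] [204. 150.]
dark [   0    0  115   84 6760] ((57.0, 41.5), (83.0, 114.0), 90.0) [ 0.252 -0.123  0.02 ]
dark [151   0  52  19 677] ((176.5, 9.0), (18.0, 51.0), 90.0) [ 0.386 -0.085  0.02 ]
dark [ 346    0   58  171 2582] ((374.5, 85.0), (170.0, 57.0), 90.0) [ 0.617 -0.131  0.02 ]
dark [ 376    0  133  103 6071] ((442.0, 51.0), (102.0, 132.0), 90.0) [ 0.718 -0.084  0.02 ]
dark [ 469   61   43  156 3529] ((490.0, 138.5), (155.0, 42.0), 90.0) [ 0.809 -0.218  0.02 ]
dark [240  81  26  37 473] ((252.5, 99.0), (36.0, 25.0), 90.0) [ 0.484 -0.178  0.02 ]
dark [ 326   89   46   81 1489] ((349.5973815917969, 129.03982543945312), (44.96684265136719, 77.29507446289062), 3.814074993133545) [ 0.609 -0.214  0.02 ]
dark [    0   216   512   168 43682] ((255.5, 299.5), (167.0, 511.0), 90.0) [ 0.561 -0.514  0.02 ]
```

```bash
python3 - <<'E'
from h import *
im=cv2.imread("pics/w8.png"); g=cv2.cvtColor(im,cv2.COLOR_BGR2GRAY)
z=np.load("w8.npz"); K=z["K"]; p=dict(extrinsics=z["E"],fx=K[0],fy=K[1],cx=K[2],cy=K[3])
for (u,v) in [(218,219),(204,150),(250,100)]:
    print(u,v); c=g[v-32:v+36:2,u-34:u+36:2]
    for r in c: print(''.join(" .:-=+*#%@"[::-1][min(9,int(x)//26)] for x in r))
hs=cv2.cvtColor(im,cv2.COLOR_BGR2HSV); print("glue"); c=hs[190:260:3,285:345:3]
for r in c: print(' '.join(f"{a[0]:3d}/{a[1]:3d}" for a in r))
E
```

```text
218 219
 .............. .. ... ........ ...
...................................
 ..  ........... ..................
...............    . ......... ....
...... ....... ##*== ..............
............. #*****== ......... ..
 ............=*******+=  ..........
.... .. .... *********#+=+ ........
........... *************==  ......
........... ***************=  .....
.......... #**=-***********#== ... 
......... :***--=-**********== ....
......... #**--=-===********== .  .
........ ****=--=-===+******= .....
........ ***-=-=-======*****= .....
....... #**=====-=======***= ......
 ......:***=====-======+**+=.......
 .. .. ***=============***= .......
..... ****============***= ........
..... ***=============***=.........
.... ***+============**#= .........
.... ***============+**=  . .......
....:**=============***  ..........
...  ****==========***= .......... 
..... #****=======+**+=.......... .
......  #****=====***= ............
........ :*****==**#= .............
.........  :****+**: .... .........
............ =****# ........ ......
.............. **# ...... .........
............
[... 5740 characters left out ...]
/ 16  26/ 16  23/ 18  23/ 17  23/ 18  23/ 17  28/ 16  23/ 17
 24/ 16  23/ 18  23/ 17  24/ 17  23/ 17  24/ 17  21/ 18  26/ 16  26/ 16  24/ 17  23/ 17  24/ 15  22/ 16  23/ 17  24/ 16  21/ 17  24/ 18  24/ 17  23/ 18  24/ 16
 22/ 16  24/ 15  24/ 16  22/ 16  24/ 17  22/ 16  22/ 16  24/ 17  22/ 16  24/ 17  24/ 17  24/ 15  22/ 16  23/ 17  24/ 17  23/ 17  24/ 15  24/ 15  23/ 17  23/ 17
 23/ 17  24/ 17  26/ 15  23/ 17  26/ 16  24/ 17  24/ 17  23/ 18  24/ 17  23/ 17  24/ 16  25/ 18  23/ 19  24/ 17  24/ 17  22/ 16  24/ 16  21/ 18  24/ 17  23/ 17
 24/ 16  24/ 17  24/ 15  24/ 17  23/ 17  23/ 17  24/ 16  26/ 17  26/ 16  24/ 16  22/ 16  23/ 17  25/ 18  26/ 16  21/ 17  24/ 16  24/ 16  21/ 15  24/ 17  23/ 17
```

```bash
python3 - <<'E'
from h import *
im=cv2.imread("pics/w8.png"); g=cv2.cvtColor(im,cv2.COLOR_BGR2GRAY).astype(int)
z=np.load("w8.npz"); K=z["K"]; p=dict(extrinsics=z["E"],fx=K[0],fy=K[1],cx=K[2],cy=K[3])
print("glue",onz(p,316,225,.086).round(4))
sub=g[187:255,184:254]
print(sub[20:50:3,10:60:3])
for lo,hi,zz in [(104,160,.028),(75,130,.028),(0,100,.014)]:
    m=((sub>=lo)&(sub<=hi)).astype(np.uint8); m=cv2.morphologyEx(m,cv2.MORPH_OPEN,np.ones((3,3),np.uint8)); n,l,st,ce=cv2.connectedComponentsWithStats(m); k=1+np.argmax(st[1:,4])
    ys,xs=np.nonzero(l==k); P=np.array([onz(p,x+184,y+187,zz)[:2]*1000 for x,y in zip(xs,ys)],np.float32); print(lo,len(P),cv2.minAreaRect(P))
for c in [(211,206),(231,218),(217,241),(197,232)]: print(onz(p,*c,.028).round(4))
E
```

```text
glue [ 0.5725 -0.3118  0.086 ]
[[233 233 231 233  73  96 149 148  93  91  86  84  83  83  80 100 135]
 [232 232 232 246  89  89 157 155 158  97  82  94  88  84  82  85 142]
 [231 231 236  80  92 166 156 148 156 154 151  84  90  89  89 122 243]
 [232 232 140  93  82 152 157 158 149 150 148 144 147  89  89 139 232]
 [231 239  87  89 155 147 149 154 149 143 148 141 123  87 122 237 231]
 [232  72  90 124 148 149 149 147 151 147 144 144  90  80 245 232 232]
 [245  85  89 147 145 150 149 146 143 145 144  82  88 143 233 231 231]
 [ 74  82 149 145 145 149 144 142 142 143 143  88  99 237 231 231 231]
 [ 87  89 146 141 140 142 143 141 143 143  92  84 246 233 232 232 232]
 [104  86  88 109 143 139 140 143 140 103  84 143 233 232 232 233 232]]
104 617 ((447.02569580078125, -347.1448669433594), (43.811134338378906, 30.159570693969727), 64.23361206054688)
75 817 ((449.2976379394531, -342.12451171875), (68.38833618164062, 44.017181396484375), 64.33807373046875)
0 786 ((447.4202880859375, -348.1510009765625), (70.38036346435547, 45.29189682006836), 64.44478607177734)
[ 0.441  -0.3219  0.028 ]
[ 0.4691 -0.3365  0.028 ]
[ 0.452  -0.3728  0.028 ]
[ 0.4237 -0.3619  0.028 ]
```

```bash
python3 go.py .4475 -.347 .12 64.3
```

```text
rv [-0.2 -0.  31.2] shift [-92.6 -62.3 180.2] up 10mm = [  0.02  -0.03 -10.  ] 21.0 [ 0.5011 -0.2491  0.3001] F [ 0.1 -0.7  0. ] q [-0.64 -0.    1.81 -0.    1.33 -0.74]
```

To row units: 180 mm is 0.225, -92.6 mm is -0.1158, 31.2 degrees is 0.0867.

Emit:
send_rows:
  rows: "0 0 0.0222 -0.0313 -0.0188 0.05 1;0 0 0.0444 -0.0625 -0.0438 0.1 1;0 0 0.0667 -0.0938 -0.0625 0.15 1;-0.0006 0 0.0867 -0.1158 -0.0779 0.1938 1;-0.0006 0 0.0867 -0.1158 -0.0779 0.225 1;-0.0006 0 0.0867 -0.1158 -0.0779 0.225 1;-0.0006 0 0.0867 -0.1158 -0.0779 0.225 1"

```text
time: 21.88
eef_pos: [0.4481, -0.3474, 0.1214]
tcp_rot: [0.847, 0.532, 0.001, 0.001]
contact_force: [0.3, -1.0, 0.8]
opening: 1.0
finger_force: 0.0
```

```bash
python3 go.py .4475 -.347 .0265 64.3; python3 - <<'E'
from h import *
p=cam("wrist"); save(p,"pics/w9.png"); g=cv2.cvtColor(p["color"],cv2.COLOR_RGB2GRAY)
u,v=pix(p,[.4475,-.347,.028]).round().astype(int); print(u,v)
c=g[max(0,v-70):v+70:4,u-70:u+74:4]
for r in c: print(''.join(" .:-=+*#%@"[::-1][min(9,int(x)//26)] for x in r))
E
```

```text
rv [ 0.1 -0.   0. ] shift [ 0.  -0.9 94.9] up 10mm = [  0.     0.02 -10.  ] 21.875 [ 0.4481 -0.3474  0.1214] F [ 0.3 -1.   0.8] q [-0.84  0.2   1.94  0.    1.   -0.39]
260 202
=====================+==============
======================+=============
=======================+============
====================================
  ==================+====+==========
      ==============================
        ====########%%%#===+========
           #####%%%%%%%%%===========
          *######%#%%%%%%===========
         =######%#%%%%%#%+==========
         =########%%%%%%#===========
         =###**********%%===========
         =###********#*%%===+=======
         =###********#*%%===========
         =*##*******#*###===========
         =*##**********%%===========
         =*##**********#%===========
          =##**********##===========
          :*#**********##===========
          :##**********##===========
           **====******##===========
           **=======***##=  ========
           *#========**##=   +======
           **=========*##      =====
           **==========*#        ===
           *******#*###*#           
           *************#
```

Emit:
send_rows:
  rows: "0 0 0 0 -0.0011 0.0438 1;0 0 0 0 -0.0011 0.0875 1;0 0 0 0 -0.0011 0.1125 1;0 0 0 0 -0.0011 0.1188 1;0 0 0 0 -0.0011 0.1188 0.2;0 0 0 0 -0.0011 0.1188 -0.5;0 0 0 0 -0.0011 0.1188 -0.5;0 0 0 0 -0.0011 0.1188 -0.5"
  grip_force: 40

```text
time: 22.92
eef_pos: [0.4475, -0.3475, 0.0267]
tcp_rot: [0.847, 0.532, 0.001, 0.001]
contact_force: [0.5, 0.2, 5.1]
opening: 0.506
finger_force: 42.6
```

To row units: -245 mm is -0.3063, -220 mm is -0.275.

Emit:
send_rows:
  rows: "0 0 0 0 0 0 -0.5;0 0 0 0 0 -0.05 -0.5;0 0 0 0 0 -0.125 -0.5;0 0 0 0 0 -0.2 -0.5;0 0 0 0 0 -0.275 -0.5;0 0 0 0 0 -0.3063 -0.5"

```text
time: 23.68
eef_pos: [0.4472, -0.3474, 0.2746]
tcp_rot: [0.847, 0.532, 0.001, 0.003]
contact_force: [0.4, 0.6, -1.8]
opening: 0.504
finger_force: 42.0
```

```bash
python3 - <<'E'
import numpy as np
a=.089; X=np.array([np.cos(a),np.sin(a)]);Y=np.array([-X[1],X[0]]); m=np.array([.629,-.081])+.008*X
for y in (-.047,.045): print(y,(m+Y*y).round(4))
E
python3 go.py .6411 -.1271 .27 95.1
```

```text
-0.047 [ 0.6411 -0.1271]
0.045 [ 0.633  -0.0355]
rv [  0.3   0.2 -30.8] shift [282.7  79.1   4.7] up 10mm = [ -0.01   0.06 -10.  ] 23.675 [ 0.4472 -0.3474  0.2746] F [ 0.4  0.6 -1.8] q [-0.84  0.03  1.83  0.    1.28 -0.39]
```

To row units: 282.7 mm is 0.3534, 79.1 mm is 0.0989, -30.8 degrees is -0.0856.

Emit:
send_rows:
  rows: "0 0 -0.0139 0.025 0.0063 0 -0.5;0 0 -0.0333 0.0813 0.0225 0 -0.5;0 0 -0.0528 0.1438 0.04 0 -0.5;0 0 -0.0722 0.2063 0.0575 0.0025 -0.5;0.0008 0.0006 -0.0856 0.2688 0.075 0.005 -0.5;0.0008 0.0006 -0.0856 0.325 0.0913 0.0059 -0.5;0.0008 0.0006 -0.0856 0.3534 0.0989 0.0059 -0.5;0.0008 0.0006 -0.0856 0.3534 0.0989 0.0059 -0.5"

```text
time: 24.68
eef_pos: [0.6405, -0.1253, 0.2648]
tcp_rot: [0.674, 0.738, 0.0, -0.004]
contact_force: [-0.6, 0.3, -0.9]
opening: 0.501
finger_force: 41.9
```

Emit:
send_rows:
  rows: "0 0 0 0 0 0 -0.5;0 0 0 0 0 0 -0.5"

```text
time: 24.92
eef_pos: [0.6397, -0.1276, 0.2658]
tcp_rot: [0.676, 0.737, 0.0, -0.003]
contact_force: [0.5, -0.0, -1.0]
opening: 0.503
finger_force: 41.9
```

```bash
python3 go.py .6411 -.1275 .136 95.1
```

```text
rv [-0.2 -0.3 -0.1] shift [ -0.7   1.9 129.8] up 10mm = [  0.05  -0.04 -10.  ] 24.925 [ 0.6397 -0.1276  0.2658] F [ 0.5 -0.  -1. ] q [-0.35  0.23  1.62  0.    1.3  -0.44]
```

To row units: 143 mm is 0.1788, 138 mm is 0.1725, -0.3 degrees is -0.0008.

Emit:
send_rows:
  rows: "-0.0006 -0.0008 -0.0003 -0.0009 0.0024 0.05 -0.5;-0.0006 -0.0008 -0.0003 -0.0009 0.0024 0.1063 -0.5;-0.0006 -0.0008 -0.0003 -0.0009 0.0024 0.15 -0.5;-0.0006 -0.0008 -0.0003 -0.0009 0.0024 0.1725 -0.5;-0.0006 -0.0008 -0.0003 -0.0009 0.0024 0.1788 -0.5;-0.0006 -0.0008 -0.0003 -0.0009 0.0024 0.1788 -0.5"

```text
time: 25.68
eef_pos: [0.6425, -0.1266, 0.1241]
tcp_rot: [0.675, 0.738, 0.001, 0.001]
contact_force: [0.2, 0.3, -0.8]
opening: 0.504
finger_force: 41.9
```

```bash
python3 go.py .6411 -.1275 .122 95.1
```

```text
rv [0.1 0.  0.1] shift [-0.7 -1.5  2.1] up 10mm = [ -0.01   0.02 -10.  ] 25.675 [ 0.6425 -0.1266  0.1241] F [ 0.2  0.3 -0.8] q [-0.35  0.37  1.72  0.    1.05 -0.44]
```

Release, then lift and go over to the glue stick.

To row units: -140 mm is -0.175, -130 mm is -0.1625.

Emit:
send_rows:
  rows: "0 0 0 -0.0009 -0.0013 0 0;0 0 0 -0.0009 -0.0013 0 0.25;0 0 0 -0.0009 -0.0013 0 0.25;0 0 0 -0.0009 -0.0013 0 0.25;0 0 0 -0.0009 -0.0013 -0.0375 0.25;0 0 0 -0.0009 -0.0013 -0.1 0.4;0 0 0 -0.0009 -0.0013 -0.1625 1;0 0 0 -0.0009 -0.0013 -0.175 1"

```text
time: 26.68
eef_pos: [0.6428, -0.1275, 0.2686]
tcp_rot: [0.674, 0.738, 0.002, 0.004]
contact_force: [0.2, -0.5, -0.4]
opening: 1.002
finger_force: 0.0
```

```bash
python3 go.py .573 -.29 .26 95; python3 - <<'E'
from h import *
p=cam("wrist")
for t in ["glue_stick","charger_brick","caddy"]:
    for r in ctrl.look_for(p,t)[:4]: print(t,round(r["p"],2),w(p,r["position"]).round(3))
E
```

```text
rv [0.5 0.2 0.2] shift [-155.5  -84.3    8.5] up 10mm = [ -0.04   0.09 -10.  ] 26.675 [ 0.6428 -0.1275  0.2686] F [ 0.2 -0.5 -0.4] q [-0.35  0.23  1.62  0.    1.28 -0.44]
glue_stick 0.88 [ 0.573 -0.306  0.062]
charger_brick 0.93 [ 0.432 -0.247  0.02 ]
charger_brick 0.88 [ 0.484 -0.178  0.014]
charger_brick 0.57 [ 0.643 -0.126  0.103]
caddy 0.71 [ 0.638 -0.067  0.09 ]
```

To row units: -182 mm is -0.2275, -160 mm is -0.2, 0.5 degrees is 0.0014.

Emit:
send_rows:
  rows: "0 0 0 -0.0313 -0.0188 0 1;0 0 0 -0.0938 -0.05 0 1;0 0 0 -0.1563 -0.0813 0.0025 1;0 0 0 -0.2 -0.1 0.0188 1;0 0 0 -0.2275 -0.1075 0.05 1;0.0014 0.0006 0 -0.2275 -0.1075 0.06 1;0.0014 0.0006 0 -0.2275 -0.1075 0.06 1;0.0014 0.0006 0 -0.2275 -0.1075 0.06 1"

```text
time: 27.88
eef_pos: [0.5723, -0.3149, 0.2152]
tcp_rot: [0.674, 0.739, -0.002, -0.004]
contact_force: [0.2, -0.8, -0.7]
opening: 1.001
finger_force: 0.0
```

```bash
python3 go.py .573 -.317 .063 95; python3 - <<'E'
from h import *
p=cam("wrist"); save(p,"pics/w10.png"); np.savez("w10.npz",E=p["extrinsics"])
for r in ctrl.look_for(p,"glue_stick")[:3]: print(round(r["p"],2),w(p,r["position"]).round(3),pix(p,w(p,r["position"])).round())
hs=cv2.cvtColor(p["color"],cv2.COLOR_RGB2HSV); u,v=pix(p,[.573,-.317,.086]).round().astype(int); print(u,v)
u0,v0=u-50,v-60; c=hs[v0:v0+110,u0:u0+100]
m=c[:,:,1]>60
for r in range(0,110,3): print(''.join(('r' if c[r,x,0]<12 or c[r,x,0]>170 else 'y') if m[r,x] else '.' for x in range(0,100,2)))
E
```

```text
rv [-0.5 -0.2  0.3] shift [ -2.6   1.7 152.2] up 10mm = [  0.03  -0.08 -10.  ] 27.875 [ 0.5723 -0.3149  0.2152] F [ 0.2 -0.8 -0.7] q [-0.66  0.27  1.66 -0.    1.21 -0.75]
0.78 [ 0.575 -0.308  0.086] [264. 182.]
262 191
..................................................
..................................................
..................................................
..................................................
..................................................
..................................................
..................................................
..................................................
........................rrrr......................
.....................yryyyyyyrr...................
....................ryyyyyyyyyyy..................
....................yyyyyyyyyyyy..................
....................yyyrrrrrryyy..................
....................yrrrrrrrrrry..................
....................rrrrrrrrrrrrr.................
...................rrrrrrrrrrrrrr.................
...................rrrrrrrrrrrrrr.................
..............
[... 305 characters left out ...]
.........rrrrrrrr....................
..................................................
..................................................
..................................................
..................................................
..................................................
..................................................
..................................................
..................................................
..................................................
..................................................
..................................................
..................................................
..................................................
```

To row units: 149 mm is 0.1863, 135 mm is 0.1688, -0.5 degrees is -0.0014.

Emit:
send_rows:
  rows: "-0.0014 -0.0006 0.0008 0.0013 0.0031 0.0563 1;-0.0014 -0.0006 0.0008 0.0013 0.0031 0.1188 1;-0.0014 -0.0006 0.0008 0.0013 0.0031 0.1688 1;-0.0014 -0.0006 0.0008 0.0013 0.0031 0.1863 1;-0.0014 -0.0006 0.0008 0.0013 0.0031 0.1863 0;-0.0014 -0.0006 0.0008 0.0013 0.0031 0.1863 -1;-0.0014 -0.0006 0.0008 0.0013 0.0031 0.1863 -1;-0.0014 -0.0006 0.0008 0.0013 0.0031 0.1863 -1"
  grip_force: 30

```text
time: 28.98
eef_pos: [0.5738, -0.3151, 0.0679]
tcp_rot: [0.676, 0.737, 0.0, 0.002]
contact_force: [-0.4, 0.3, 5.0]
opening: 0.303
finger_force: 29.7
```

To row units: -220 mm is -0.275, -205 mm is -0.2563.

Emit:
send_rows:
  rows: "0 0 0 0 0 0 -1;0 0 0 0 0 0 -1;0 0 0 0 0 -0.05 -1;0 0 0 0 0 -0.125 -1;0 0 0 0 0 -0.2 -1;0 0 0 0 0 -0.2563 -1;0 0 0 0 0 -0.275 -1"

```text
time: 29.85
eef_pos: [0.5736, -0.315, 0.2899]
tcp_rot: [0.676, 0.737, 0.0, 0.003]
contact_force: [0.3, 0.5, 0.0]
opening: 0.304
finger_force: 29.8
```

```bash
python3 go.py .633 -.0355 .285 95.1
```

```text
rv [ 0.3  0.2 -0.2] shift [273.4  83.    4.1] up 10mm = [ -0.04   0.05 -10.  ] 29.85 [ 0.5736 -0.315   0.2899] F [0.3 0.5 0. ] q [-0.66  0.21  1.6   0.    1.32 -0.74]
```

To row units: 273.4 mm is 0.3418, 255 mm is 0.3188, 0.3 degrees is 0.0008.

Emit:
send_rows:
  rows: "0 0 0 0.025 0.0075 0 -1;0 0 0 0.0813 0.025 0 -1;0 0 0 0.1438 0.0438 0 -1;0 0 0 0.2063 0.0625 0 -1;0 0 0 0.2688 0.0813 0.0025 -1;0.0008 0.0006 -0.0006 0.3188 0.0975 0.005 -1;0.0008 0.0006 -0.0006 0.3418 0.1038 0.005 -1;0.0008 0.0006 -0.0006 0.3418 0.1038 0.005 -1"

```text
time: 30.85
eef_pos: [0.6313, -0.0334, 0.2794]
tcp_rot: [0.674, 0.739, -0.002, -0.005]
contact_force: [0.2, -0.5, 0.6]
opening: 0.301
finger_force: 29.8
```

To row units: 125 mm is 0.1563, 115 mm is 0.1438.

Emit:
send_rows:
  rows: "0 0 0 0 0 0.0125 -1;0 0 0 0 0 0.0563 -1;0 0 0 0 0 0.1063 -1;0 0 0 0 0 0.1438 -1;0 0 0 0 0 0.1563 -1;0 0 0 0 0 0.1563 -1"

```text
time: 31.6
eef_pos: [0.6311, -0.0354, 0.1562]
tcp_rot: [0.676, 0.737, -0.001, -0.004]
contact_force: [-0.4, 1.2, -0.7]
opening: 0.3
finger_force: 29.8
```

```bash
python3 go.py .633 -.0355 .145 95.1
```

```text
rv [-0.4 -0.2 -0.1] shift [-0.3  1.9 11.2] up 10mm = [  0.04  -0.06 -10.  ] 31.6 [ 0.6311 -0.0354  0.1562] F [-0.4  1.2 -0.7] q [-0.22  0.29  1.76  0.    1.1  -0.31]
```

To row units: 12.5 mm is 0.0156, 11 mm is 0.0138, -0.4 degrees is -0.0011.

Emit:
send_rows:
  rows: "-0.0011 -0.0006 0 0 0.0025 0.0075 -1;-0.0011 -0.0006 0 0 0.0025 0.0138 -1;-0.0011 -0.0006 0 0 0.0025 0.0156 -1;-0.0011 -0.0006 0 0 0.0025 0.0156 -1;-0.0011 -0.0006 0 0 0.0025 0.0156 -0.7;-0.0011 -0.0006 0 0 0.0025 0.0156 -0.2;-0.0011 -0.0006 0 0 0.0025 0.0156 0.1;-0.0011 -0.0006 0 0 0.0025 0.0156 0.1"

```text
time: 32.6
eef_pos: [0.6335, -0.0343, 0.1444]
tcp_rot: [0.675, 0.738, 0.001, 0.001]
contact_force: [-0.1, 0.5, 0.0]
opening: 0.549
finger_force: 0.0
```

To row units: -150 mm is -0.1875, -140 mm is -0.175.

Emit:
send_rows:
  rows: "0 0 0 0 0 -0.0188 0.1;0 0 0 0 0 -0.0625 0.1;0 0 0 0 0 -0.1188 0.1;0 0 0 0 0 -0.175 0.1;0 0 0 0 0 -0.1875 0.1;0 0 0 0 0 -0.1875 0.1;0 0 0 0 0 -0.1875 0.1"

```text
time: 33.48
eef_pos: [0.6322, -0.0341, 0.2919]
tcp_rot: [0.675, 0.738, -0.0, -0.001]
contact_force: [-0.6, -0.5, -1.0]
opening: 0.546
finger_force: 0.0
```

```bash
python3 go.py .633 -.0355 .29 95.1; python3 - <<'E'
from h import *
a=.089; X=np.array([np.cos(a),np.sin(a)]);Y=np.array([-X[1],X[0]]); m=np.array([.629,-.081])+.008*X
for n in ("wrist","side","scene"):
  p=cam(n)
  for t in ["glue_stick","charger_brick","caddy"]:
    for r in ctrl.look_for(p,t)[:4]:
        q=w(p,r["position"]); print(n,t,round(r["p"],2),q.round(3),"caddy xy",np.dot(q[:2]-m,X).round(3),np.dot(q[:2]-m,Y).round(3))
  if n=="wrist":
    save(p,"pics/w11.png"); g=cv2.cvtColor(p["color"],cv2.COLOR_RGB2GRAY).astype(int)
    for x,y in [(-26,-110),(30,-110),(-26,-140),(30,-140)]:
        print((x,y),pix(p,[*(m+X*x/1000+Y*y/1000),.126]).round(1))
    for y in (-105,-142):  # ear edges: sample profile along caddy x
        xs=np.arange(-40,45,1.); pr=[g[int(round(b)),int(round(c))] if 0<=b<384 and 0<=c<512 else -1 for c,b in (pix(p,[*(m+X*x/1000+Y*y/1000),.126]) for x in xs)]
        d=np.diff(pr); print(y,[(xs[i]+.5,int(d[i])) for i in range(len(d)) if abs(d[i])>30])
E
```

```text
rv [-0.1 -0.1 -0. ] shift [-1.5  0.7  1.9] up 10mm = [  0.01  -0.02 -10.  ] 33.475 [ 0.6322 -0.0341  0.2919] F [-0.6 -0.5 -1. ] q [-0.21  0.17  1.64  0.    1.33 -0.3 ]
wrist glue_stick 0.68 [ 0.628 -0.026  0.161] caddy xy -0.004 0.055
wrist charger_brick 0.85 [ 0.644 -0.136  0.101] caddy xy 0.002 -0.056
wrist charger_brick 0.76 [ 0.486 -0.177  0.017] caddy xy -0.159 -0.083
wrist charger_brick 0.58 [ 0.424 -0.234  0.017] caddy xy -0.225 -0.134
wrist caddy 0.56 [ 0.64  -0.067  0.115] caddy xy 0.004 0.013
(-26, -110) [237.1 315.6]
(30, -110) [288.  315.7]
(-26, -140) [237.6 338. ]
(30, -140) [287.3 338.1]
-105 [(np.float64(-38.5), -54), (np.float64(-24.5), -84), (np.float64(30.5), 71), (np.float64(31.5), 54)]
-142 []
side glue_stick 0.54 [ 0.62  -0.093  0.117] caddy xy -0.018 -0.011
side glue_stick 0.5 [ 0.629 -0.048  0.145] caddy xy -0.005 0.033
side charger_brick 0.78 [ 0.481 -0.196  0.019] caddy xy -0.166 -0.101
side charger_brick 0.63 [ 0.64  -0.114  0.106] caddy xy 0.0 -0.034
side charger_brick 0.51 [ 0.427 -0.255  0.019] caddy xy -0.224 -0.156
side caddy 0.8 [ 0.622 -0.087  0.117] caddy xy -0.016 -0.006
scene caddy 0.92 [ 0.618 -0.075  0.12 ] caddy xy -0.018 0.007
```

```bash
python3 -c "
from plant import ctrl
print(ctrl.sign_off())"
```

```text
the job is handed in; nothing more can be done
None
```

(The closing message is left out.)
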